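# Trip test of the bench power box

### The arm

A 7-joint arm with a two-finger parallel gripper is mounted at the origin on the work surface. World frame = base frame: x ahead of the robot, y to its left, z up, the work surface at z = 0. Lengths are in m, angles in rad, forces in N, time in s.
With the tool pointing down it reaches from about 0.35 to 0.775 m from the base axis. Payload 3.1 kg.
Tool frame: the origin (TCP) lies midway between the tips of the shut fingers; the grasp point (between the pads) lies 19 mm behind it; z points along the fingers, y is the line along which they close (so a half turn about z gives the same grasp; the last joint's range is limited). The gripper opens to 85 mm and grips with 20 to 120 N. Pads are 22 mm wide; open, the fingers measure 114 mm over their backs; the gripper's body (76 mm by 85 mm) begins 54 mm behind the grasp point. The pads swing forward as they close: fully open they stand 13 mm farther back than shut.
Start: joints at [-1.254, 0.311, 0.014, 1.512, -0.004, 1.319, -0.027], TCP at [0.193, 0.515, 0.231] pointing down, gripper open.
Joint ranges: [-2.7, 2.7], [-0.3, 1.91], [-1.27, 1.3], [0.12, 2.57], [-1.44, 4.58], [0.2, 2.03], [-3.05, 3.05]. Speed limits (rad/s): [2.79, 2.79, 3.14, 3.14, 3.14, 3.14, 3.14].

### API

Orientations are given as [roll, pitch, yaw] about the fixed x, y, z axes, in that order (R = Rz(yaw) Ry(pitch) Rx(roll)).
In Python, from station import observe, grab_frame, hand_in, outline_of, tip_of gives the robot as it stands.
- The arm moves only by the tool servo_tool, never from a script. Its arguments are lists of equal length, an entry for each row: "claw": the closure, from -1 (fully open) to 1 (shut); "travel": the shift along the tool's x, y, z scaled (see below), a list of three; "delta_rot": the turn, a rotation vector about the tool's x, y, z scaled (see below), a list of three. In form: {"claw": [claw, ...], "travel": [[dx, dy, dz], ...], "delta_rot": [[wx, wy, wz], ...]}. A call has exactly 5 rows; each row is the pose to reach, as a shift and turn from the pose commanded when the call began, along the tool's axes at that moment; what a row does not reach only later rows make up. The controller multiplies each number of a shift by 1 m and each number of a turn by 120 degrees. A row lasts 1/10 s, in which the tool goes at most 50 mm and 8.59 degrees, less where a joint would pass 70% of its speed; a pose out of reach is approached as far as the arm can. A call with a number of a shift or a turn outside -1 to 1 is refused whole. A call with a gripper value outside its range is refused whole. The fingers move at their own pace and stop on an object; the grip force is fixed at half the most. Time passes only in rows, so rows that repeat a pose let the fingers close, or fill a call up. It gives the time, the measured TCP pose, the force, the opening and the grip force at its end, in the units of the state.
- observe(): the state, without advancing time (a new reading comes with each control period).
- grab_frame(name): name is "side" or "top"; returns a dict with "frame" (420x560x3 uint8, blue, green, red), "fx", "fy", "cx", "cy" (pixels), "dist" ([k1, k2, p1, p2, k3] as OpenCV has them; the pictures are not rectified), "R" (3x3) and "t" (3): a world point X has camera coordinates R X + t. Camera axes: x right, y down, z forward; pixel columns grow to the right and rows downward; lengths in m; the calibration is good to about 2 mm. A picture is of the moment at which its call begins. There is no depth.
- hand_in(): hands the job in; it is judged then, once.
Trained networks look in the newest picture that a camera, given by its name, has taken for a name from the list of things; names that differ only in an ending like _2 or _b are one class to them, and where a whole thing is asked for, a point or a joint stands for the part that bears it (a point fixed in the world has none). Each returns a list of dicts, best first, with "score" (0 to 1); they miss things now and then, are a little off and sometimes report something else, mostly with a low value. They report only what shows in the picture. A call takes as long as a camera call.
- outline_of(camera, name): "region" (420x560 bool, what is visible of it) and "bbox" ([left, top, right, bottom] in pixels, round what is visible of it).
- tip_of(camera, name): "uv" ([column, row] in pixels: a listed point, or the origin of a listed thing).
The state is a dict: "time_s": time; "qpos": joint angles; "joint_vel": joint speeds; "tau": joint torques, N m; "tool_pos": TCP position; "ee_rot": TCP orientation; "contact_force": force on the tool from outside, world axes, zero at the start; "moment": the same for the moment, N m; "opening": opening from 0.0 (shut) to 1.0 (fully open); "grasp_force": force on a finger pad.
Only numpy, scipy, OpenCV 4.12 (cv2) and the standard library are available. Lean on these libraries where they do the work, as an engineer would, in place of code of your own. Each camera call takes 0.05 s, during which the arm holds its last target. There are 200 camera calls.

### The job

Do the trip test on the bench power box: first clear the metal offcuts off its clear cover into the green bin, then lever the cover open by its yellow lip with the thin pry blade. Press the green test button so that the red lever drops, lift the lever fully back up, and shut the cover completely. Finish with the blade lying on its black mat, and do not disturb the paste tin, the grinder or the tape measure.

Things in the scene. Friction and masses are not known exactly. Their poses are not given: they have to be found in the camera images.
- power_box: Fixed grey bench power box, 250 (x) x 215 (y) x 50 mm high (deck 50 mm above the table); origin at the centre of its underside; z up; at yaw 0 its axes are the world's. Blue sockets on its x ends. A clear hood, the cover, 200 (x) x 160 (y) mm, is centred on it; roof 116 mm above the table when shut. Under it: green button at x -35, y +1 mm; red lever, pivot at x +40, y +15 mm.
- cover (a joint): Angle of the clear hood about its hinge (rad): 0 shut, 1.85 fully open (stop). Hinge line along box x at box y = +80 mm, 56 mm above the table; the free side is box -y and swings up and over towards box +y. Walls and roof 4 mm; a stiff hinge holds it at any angle (about 2 N at the lip to raise it, less to push it shut).
- cover_lip (a point): Middle of the underside of the cover's yellow lip, a ledge 200 mm long (box x), 16 mm wide, 5 mm thick along the free (-y) side. Shut: at box y = -86 mm, 62 mm above the table, outer edge at box y = -94 mm; below the lip and the -y wall an open slot 12 mm high above the deck takes the blade. The deck runs out to box y = -107.5 mm.
- cover_top (a point): Centre of the outer face of the cover's roof (moves with the cover): in the closed cover 80 mm from the hinge line in -y and 60 mm above it.
- cover_hinge (a point): Middle of the cover's hinge line (box x = 0, y = +80 mm, 56 mm above the table).
- test (a joint): Travel of the green round test button (m): 0 out, 0.008 fully in. Cap 26 mm across. Springs back; fully in takes 4 N. Pressing it past about 5 mm tips the raised lever over, which then falls by itself.
- test_top (a point): Centre of the button's top, 20 mm above the deck (70 mm above the table) when out; press straight down.
- lever (a joint): Angle of the red trip lever (rad): 0 up (set, leaning 0.22 rad towards box +y against its stop), 1.5 dropped (lying towards box -y against its stop). Pivot axis along box x. Weighs 60 g; it stays up below about 0.22 and falls by itself above.
- lever_pivot (a point): Lever pivot, 10 mm above the deck.
- lever_grip (a point): Centre of the lever's red handle, 34 mm from the pivot. The handle is 20 mm wide along box x, 10 mm thick and 22 mm long along the lever; dropped, it is about 20 mm above the deck; up, 43 mm above it. Free space of 40 mm beside it on either side in box x.
- blade: Loose flat pry blade (thin tool): orange handle 100 x 22 x 20 mm and steel blade 80 mm long, 22 mm wide, 3 mm thick. Origin on the underside where handle meets blade; own x points along the blade to the tip, z up. Handle from x = -100 to 0; the blade lies at half the handle's height (z = 10 mm). About 85 g, balance point near x = -22 mm.
- blade_tip (a point): Middle of the blade's tip (x = +80, z = 10 mm in its frame).
- blade_grip (a point): Point in the handle 20 mm behind the blade, half-way up: grip here across the 22 mm width.
- mat: Fixed black rubber mat where the blade belongs, 300 (own x) x 150 (own y) x 4 mm; origin at the centre of its underside.
- bin: Fixed green open-topped offcut bin, 150 (own x) x 190 (own y) x 55 mm high, walls and floor 4 mm; origin at the centre of its underside.
- offcut_bar: Loose bare-steel square-bar offcut 18 (own x) x 42 (own y) x 18 mm high; origin at the centre of its underside. Lies on the shut cover at the start; may be absent.
- offcut_flat: Loose copper-coloured flat-bar offcut 26 (own x) x 42 (own y) x 14 mm high; origin at the centre of its underside. Lies on the cover; may be absent.
- offcut_tube: Loose red square-tube offcut 22 (own x) x 42 (own y) x 22 mm high; origin at the centre of its underside. Lies on the cover; may be absent.
- offcut_channel: Loose yellow U-channel offcut 24 (own x) x 42 (own y) x 16 mm high, open side up; origin at the centre of its underside. Lies on the cover; may be absent.
- paste_tin: Bystander: low tin with a red band, 64 mm across, 75 mm high; leave alone. Origin under its centre.
- grinder: Bystander: blue angle grinder lying along y, about 290 mm long, 65 mm high; leave alone.
- tape_measure: Bystander: yellow tape measure 65 x 35 x 60 mm high; leave alone. Origin under its centre.

How it is judged:
By the outcome, as a careful person would: the job done as asked, in the order asked, and still so for the second after the job is handed in, with the robot touching nothing.
Of offcut_bar, offcut_flat, offcut_tube, offcut_channel only 2 to 4 are there at a start; the rules pass over those that are not, and their reading is None.
At some moment in a run one of blade, offcut_bar, offcut_flat, offcut_tube, offcut_channel may be knocked a few centimetres aside while the robot is not near it.
It also fails if it takes over 210 s, if anything falls off the work surface, if the arm or the gripper's body presses on something with over 40 N, if the wrist force passes 120 N, or if a joint passes its speed limit or range.

## Working session

There is one attempt and no reset: what is moved stays moved. The work goes in short steps, Python scripts to look and compute and a tool call to move; the robot and the scene stay as the last step left them, time stands still between calls to the robot, and variables do not carry over. Pictures are saved under pics/ and viewed, at most 14 in all, crops included, and the job is handed in when it is done.

Besides the shell and the picture viewer there is one more tool, called after "Call:" as name(argument=value, ...) on one line, values as JSON. servo_tool: Moves the arm, as the interface text tells. Shifts and turns lie within -1 to 1; 1 stands for 1 m of shift or 120 degrees of turn. Its arguments: {"type":"object","properties":{"claw":{"type":"array"},"travel":{"type":"array"},"delta_rot":{"type":"array"}},"required":["claw","travel","delta_rot"]}

```bash
mkdir -p pics; ls
cat > h.py <<'E'
import numpy as np, cv2
from scipy.spatial.transform import Rotation as Ro
from station import observe, grab_frame, hand_in, outline_of, tip_of
def K(f): return np.array([[f['fx'],0,f['cx']],[0,f['fy'],f['cy']],[0,0,1.]])
def ray(f,uv):
    n=cv2.undistortPoints(np.array([[uv]],float),K(f),np.array(f['dist'],float))[0,0]
    R=np.array(f['R']);t=np.array(f['t']);return -R.T@t, R.T@np.array([n[0],n[1],1.])
def onz(f,uv,z):
    c,d=ray(f,uv);return c+d*(z-c[2])/d[2]
def proj(f,X):
    return cv2.projectPoints(np.array(X,float).reshape(-1,3),cv2.Rodrigues(np.array(f['R']))[0],np.array(f['t'],float),K(f),np.array(f['dist'],float))[0].reshape(-1,2)
def tri(fs,uvs):
    A=np.zeros((3,3));b=np.zeros(3)
    for f,uv in zip(fs,uvs):
        c,d=ray(f,uv);d=d/np.linalg.norm(d);P=np.eye(3)-np.outer(d,d);A+=P;b+=P@c
    return np.linalg.solve(A,b)
def top_rect(f,region,z):
    cs,_=cv2.findContours(region.astype(np.uint8),cv2.RETR_EXTERNAL,cv2.CHAIN_APPROX_NONE)
    c=max(cs,key=cv2.contourArea)[:,0]
    p=np.array([onz(f,q,z)[:2] for q in c])*1000
    return cv2.minAreaRect(p.astype(np.float32))
def st():
    s=observe();print({k:np.round(s[k],4).tolist() for k in ['time_s','tool_pos','ee_rot','contact_force','opening','grasp_force','qpos']})
    return s
def tool(dw,s=None):
    """world shift -> tool axes"""
    s=s or observe();return Ro.from_euler('xyz',s['ee_rot']).inv().apply(dw)
E
python3 - <<'E'
from h import *
st()
fs={c:grab_frame(c) for c in('side','top')}
for c in fs:cv2.imwrite(f'pics/{c}0.png',fs[c]['frame']);print(c,np.round(-np.array(fs[c]['R']).T@fs[c]['t'],3))
for n in 'power_box mat bin blade blade_tip blade_grip cover_lip cover_top cover_hinge test_top lever_pivot lever_grip offcut_bar offcut_flat offcut_tube offcut_channel paste_tin grinder tape_measure'.split():
    o={}
    for c in fs:
        r=tip_of(c,n); 
        if r:o[c]=(r[0]['score'],r[0]['uv'])
    print(n,{c:(round(v[0],2),np.round(v[1],1).tolist(),np.round(onz(fs[c],v[1],0),3)[:2].tolist()) for c,v in o.items()}, np.round(tri([fs[c] for c in o],[o[c][1] for c in o]),3) if len(o)==2 else '')
for n in ['mat','bin','power_box','blade','offcut_bar','offcut_flat','offcut_tube','offcut_channel']:
    z={'mat':.004,'bin':.055,'power_box':.05,'blade':.02}.get(n,.13)
    r=outline_of('top',n)
    if r: print(n,round(r[0]['score'],2),r[0]['bbox'],top_rect(fs['top'],r[0]['region'],z))
E
```

```text
pics
{'time_s': 0.0, 'tool_pos': [0.1929, 0.5143, 0.2302], 'ee_rot': [-3.1393, 0.0001, 2.7829], 'contact_force': [0.1325, 0.5103, -0.4865], 'opening': 0.9982, 'grasp_force': 0.0, 'qpos': [-1.2537, 0.3117, 0.014, 1.5131, -0.0044, 1.3192, -0.0272]}
side [0.017 1.039 0.836]
top [0.416 0.035 0.942]
power_box {'side': (0.68, [265.0, 239.8], [0.59, 0.037]), 'top': (0.66, [267.9, 194.2], [0.589, 0.035])} [ 0.59   0.036 -0.001]
mat {'top': (0.89, [390.2, 246.0], [0.463, -0.261])} 
bin {'side': (0.57, [260.1, 330.2], [0.425, 0.35]), 'top': (0.97, [140.8, 256.5], [0.436, 0.338])} [ 0.434  0.341 -0.012]
blade {'side': (0.56, [256.6, 202.4], [0.715, -0.13]), 'top': (0.74, [387.1, 233.6], [0.493, -0.255])} [ 0.592 -0.168  0.038]
blade_tip {'top': (0.75, [390.3, 243.1], [0.47, -0.262])} 
blade_grip {'top': (0.67, [393.8, 231.2], [0.499, -0.272])} 
cover_lip {'top': (0.76, [302.4, 179.9], [0.625, -0.05])} 
cover_top {'side': (0.97, [264.4, 208.1], [0.676, -0.112]), 'top': (0.83, [262.7, 182.5], [0.618, 0.048])} [0.59  0.045 0.114]
cover_hinge {'side': (0.58, [250.7, 241.0], [0.623, 0.062])} 
test_t
[... 1399 characters left out ...]
39.3] ((494.4090270996094, -261.1339416503906), (182.70050048828125, 23.982820510864258), 87.46671295166016)
offcut_bar 0.64 [270.2, 158.6, 288.7, 169.3] ((636.3505249023438, 13.190141677856445), (22.195486068725586, 42.04546356201172), 8.681961059570312)
offcut_flat 0.56 [235.7, 160.7, 261.7, 174.9] ((627.3727416992188, 76.20083618164062), (43.04960250854492, 30.561264038085938), 85.79700469970703)
offcut_tube 0.24 [272.4, 269.7, 292.9, 300.3] ((375.5672912597656, 2.6895647048950195), (58.233612060546875, 34.84943771362305), 0.0023426960688084364)
offcut_channel 0.66 [274.8, 194.3, 291.8, 211.4] ((548.5357666015625, 2.976491928100586), (28.6368465423584, 42.81594467163086), 7.4905104637146)
```

View pics/top0.png

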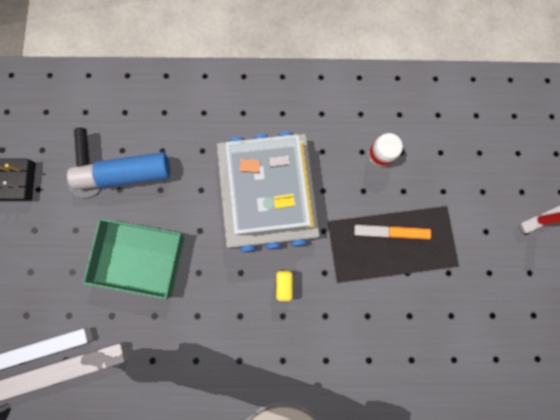

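View pics/side0.png

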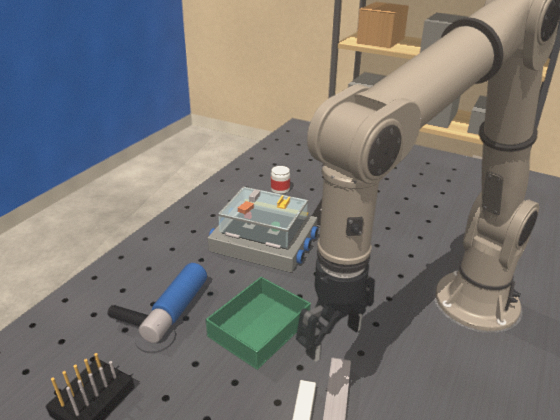

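The top picture shows the box at (267,190) with its yellow lip on the right. On the cover are the flat (249,166), the bar (279,161) and the channel (284,201), and there is no tube. The blade on the mat (393,232) points left, with the bin at (134,260) and the tape at (285,286). The side picture agrees.

```bash
cat > fit.py <<'E'
from h import *
from scipy.optimize import minimize
def boxpts(p,L):  # box frame-> world
    x,y,a=p;L=np.atleast_2d(L);c,s=np.cos(a),np.sin(a)
    return np.c_[x+c*L[:,0]-s*L[:,1],y+s*L[:,0]+c*L[:,1],L[:,2]]
def prism(w,l,z0,h):
    return np.array([[sx*w/2,sy*l/2,z] for sx in(-1,1) for sy in(-1,1) for z in(z0,z0+h)])
def fit(f,region,w,l,z0,h,p0):
    reg=region.astype(bool)
    S=4
    big=cv2.resize(region.astype(np.float32),None,fx=S,fy=S,interpolation=cv2.INTER_LINEAR)>.5
    def cost(p):
        uv=proj(f,boxpts(p,prism(w,l,z0,h)))
        m=np.zeros(big.shape,np.uint8);hull=cv2.convexHull(((uv+.5)*S-.5).astype(np.float32))
        cv2.fillConvexPoly(m,np.round(hull).astype(np.int32),1)
        return -(m.astype(bool)&big).sum()/(m.astype(bool)|big).sum()
    best=None
    for da in(-.2,0,.2):
        s=np.array(p0,float)+[0,0,da];sim=np.array([s,s+[.01,0,0],s+[0,.01,0],s+[0,0,.15]])
        r=minimize(cost,s,method='Nelder-Mead',options=dict(initial_simplex=sim,xatol=1e-4,fatol=1e-4))
        if best is None or r.fun<best.fun:best=r
    return best.x,-best.fun
E
python3 - <<'E'
from fit import *
f=grab_frame('top');im=f['frame']
def reg(n):
    r=outline_of('top',n);return r[0]['region']
out={}
dims=dict(offcut_bar=(.018,.042,.116,.018),offcut_flat=(.026,.042,.116,.014),offcut_channel=(.024,.042,.116,.016),bin=(.15,.19,0,.055),power_box=(.25,.215,0,.05))
init=dict(offcut_bar=(.634,.013,.15),offcut_flat=(.626,.077,-.07),offcut_channel=(.56,-.005,.1),bin=(.434,.34,-.17),power_box=(.59,.037,.1))
for n in dims:
    out[n]=fit(f,reg(n),*dims[n],init[n]);print(n,np.round(out[n][0],4),round(out[n][1],3))
# lip by colour
hsv=cv2.cvtColor(im,cv2.COLOR_BGR2HSV)
m=cv2.inRange(hsv,(12,90,90),(35,255,255));m[:, :295]=0;m[:,325:]=0;m[:130]=0;m[250:]=0
pts=np.argwhere(m)[:,::-1];w=np.array([onz(f,q,.067) for q in pts])
d=np.polyfit(w[:,0],w[:,1],1);print('lip',w.mean(0),len(w),'yaw',np.arctan(d[0]),w[:,0].min(),w[:,0].max())
b=outline_of('top','blade')[0]['region'];print(top_rect(f,b,.014))
v=im.copy()
for n in dims:
    for q in proj(f,boxpts(out[n][0],prism(*dims[n]))):cv2.circle(v,tuple(np.round(q).astype(int)),0,(255,0,255),-1)
v[m>0]=(255,255,0)
cv2.imwrite('pics/crop1.png',cv2.resize(v[120:260,200:330],None,fx=4.2,fy=4.2,interpolation=cv2.INTER_NEAREST))
E
```

```text
offcut_bar [0.6381 0.0133 0.1383] 0.788
offcut_flat [ 0.6261  0.0771 -0.0338] 0.851
offcut_channel [0.5502 0.0028 0.1619] 0.925
bin [ 0.4327  0.3414 -0.1727] 0.978
power_box [0.5907 0.0388 0.1222] 0.876
lip [ 0.5993166  -0.05361188  0.067     ] 237 yaw 0.11581229820752191 0.5040448095040455 0.7008776384112891
((494.5091857910156, -264.05401611328125), (186.52923583984375, 26.371234893798828), 86.27851104736328)
```

View pics/crop1.png

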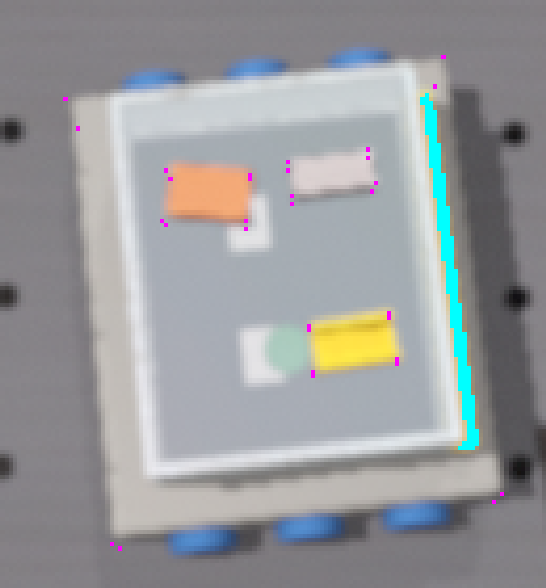

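```bash
cat >> h.py <<'E'
def chain(wps,start=None):
    """wps: (x,y,z,yaw[,pitch of tool about own y]) ; prints rounded travel/rot per call"""
    s=observe();p=np.array(s['tool_pos']);R=Ro.from_euler('xyz',s['ee_rot'])
    for w in wps:
        Rt=Ro.from_euler('xyz',[np.pi,0,w[3]])*Ro.from_rotvec([0,w[4] if len(w)>4 else 0,0])
        t=np.round(R.inv().apply(np.array(w[:3])-p),3)
        d=np.round((R.inv()*Rt).as_rotvec()/np.radians(120),3)
        p=p+R.apply(t);R=R*Ro.from_rotvec(d*np.radians(120))
        flag='' if np.linalg.norm(t)<=.25 and np.linalg.norm(d)*120<42.9 else '  TOO FAR'
        print(list(w),'->',t.tolist(),d.tolist(),flag)
BX=(.590,.0355,.116)
def bw(x,y,z):
    c,s=np.cos(BX[2]),np.sin(BX[2]);return BX[0]+c*x-s*y,BX[1]+s*x+c*y,z
E
python3 - <<'E'
from h import *
chain([(.337,.368,.23,2.37),(.481,.223,.23,1.95),(.626,.077,.2,1.537),(.626,.077,.14,1.537),(.626,.077,.119,1.537)])
E
```

```text
[0.337, 0.368, 0.23, 2.37] -> [-0.186, -0.087, 0.001] [0.0, 0.0, 0.197] 
[0.481, 0.223, 0.23, 1.95] -> [-0.205, -0.004, 0.0] [0.0, 0.0, 0.201] 
[0.626, 0.077, 0.2, 1.537] -> [-0.189, 0.081, 0.03] [0.0, 0.0, 0.197] 
[0.626, 0.077, 0.14, 1.537] -> [0.0, -0.0, 0.06] [0.0, 0.0, -0.0] 
[0.626, 0.077, 0.119, 1.537] -> [0.0, -0.0, 0.021] [0.0, 0.0, -0.0]
```

Call:
servo_tool(claw=[-1,-1,-1,-1,-1], travel=[[-0.186,-0.087,0.001],[-0.186,-0.087,0.001],[-0.186,-0.087,0.001],[-0.186,-0.087,0.001],[-0.186,-0.087,0.001]], delta_rot=[[0,0,0.197],[0,0,0.197],[0,0,0.197],[0,0,0.197],[0,0,0.197]])

```text
time_s: 3.25
tool_pos: [0.3434, 0.3612, 0.2308]
ee_rot: [3.141, 0.005, 2.357]
contact_force: [-0.1, 0.4, 0.1]
opening: 0.994
grasp_force: 0.0
```

Call:
servo_tool(claw=[-1,-1,-1,-1,-1], travel=[[-0.205,-0.004,0],[-0.205,-0.004,0],[-0.205,-0.004,0],[-0.205,-0.004,0],[-0.205,-0.004,0]], delta_rot=[[0,0,0.201],[0,0,0.201],[0,0,0.201],[0,0,0.201],[0,0,0.201]])

```text
time_s: 3.75
tool_pos: [0.486, 0.2145, 0.2307]
ee_rot: [3.139, 0.006, 1.936]
contact_force: [-1.0, -1.1, 0.3]
opening: 1.001
grasp_force: 0.0
```

Call:
servo_tool(claw=[-1,-1,-1,-1,-1], travel=[[-0.189,0.081,0.03],[-0.189,0.081,0.03],[-0.189,0.081,0.03],[-0.189,0.081,0.03],[-0.189,0.081,0.03]], delta_rot=[[0,0,0.197],[0,0,0.197],[0,0,0.197],[0,0,0.197],[0,0,0.197]])

```text
time_s: 4.25
tool_pos: [0.6283, 0.0691, 0.1985]
ee_rot: [3.142, 0.007, 1.527]
contact_force: [-0.5, -1.1, -0.6]
opening: 1.001
grasp_force: 0.0
```

Call:
servo_tool(claw=[-1,-1,-1,-1,-1], travel=[[0,0,0.04],[0,0,0.04],[0,0,0.04],[0,0,0.04],[0,0,0.04]], delta_rot=[[0,0,0],[0,0,0],[0,0,0],[0,0,0],[0,0,0]])

```text
time_s: 4.75
tool_pos: [0.627, 0.0777, 0.1625]
ee_rot: [3.138, -0.001, 1.538]
contact_force: [-0.4, -0.2, 0.4]
opening: 1.0
grasp_force: 0.0
```

Run:
```python
from fit import *
st()
f=grab_frame('top');cv2.imwrite('pics/top2.png',f['frame'])
r=outline_of('top','offcut_flat')
if r:print(r[0]['score'],fit(f,r[0]['region'],.026,.042,.116,.014,(.626,.077,-.03)))
chain([(.626,.077,.14,1.537),(.626,.077,.119,1.537)])
```

```text
{'time_s': 4.75, 'tool_pos': [0.627, 0.0777, 0.1625], 'ee_rot': [3.1381, -0.0009, 1.5381], 'contact_force': [-0.4126, -0.1945, 0.3911], 'opening': 1.0005, 'grasp_force': 0.0, 'qpos': [-0.4652, 0.5494, 0.4931, 1.3934, -0.2634, 1.2603, 0.0132]}
0.66 (array([ 0.626,  0.077, -0.23 ]), np.float64(-0.0))
[0.626, 0.077, 0.14, 1.537] -> [-0.0, -0.001, 0.022] [0.001, -0.0, 0.0] 
[0.626, 0.077, 0.119, 1.537] -> [-0.0, 0.0, 0.021] [0.0, -0.0, 0.0]
```

Call:
servo_tool(claw=[-1,-1,-1,-1,-1], travel=[[0,0,0.015],[0,0,0.03],[0,0,0.041],[0,0,0.041],[0,0,0.041]], delta_rot=[[0,0,0],[0,0,0],[0,0,0],[0,0,0],[0,0,0]])

```text
time_s: 5.35
tool_pos: [0.6263, 0.0769, 0.1197]
ee_rot: [3.141, -0.0, 1.537]
contact_force: [-0.5, 0.6, 0.3]
opening: 0.998
grasp_force: 0.0
```

Call:
servo_tool(claw=[1,1,1,1,1], travel=[[0,0,0],[0,0,0],[0,0,0],[0,0,0],[0,0,0]], delta_rot=[[0,0,0],[0,0,0],[0,0,0],[0,0,0],[0,0,0]])

```text
time_s: 5.85
tool_pos: [0.6266, 0.0768, 0.1201]
ee_rot: [3.14, -0.0, 1.537]
contact_force: [-0.6, 0.4, 3.2]
opening: 0.282
grasp_force: 59.4
```

```bash
sed -i 's/def chain(wps,start=None):/def chain(wps,c=None):/; s/    s=observe();p=np.array(s\[.tool_pos.\]);R=.*/    s=observe();p=np.array(c[:3] if c else s["tool_pos"]);R=Ro.from_euler("xyz",[np.pi,0,c[3]])*Ro.from_rotvec([0,c[4] if len(c)>4 else 0,0]) if c else Ro.from_euler("xyz",s["ee_rot"])/' h.py
python3 - <<'E'
from h import *
y=1.537
chain([(.626,.077,.2,y),(.534,.236,.2,1.47),(.4425,.395,.16,1.4),(.4425,.395,.022,1.4)],(.626,.077,.119,y))
E
```

```text
[0.626, 0.077, 0.2, 1.537] -> [0.0, 0.0, -0.081] [0.0, 0.0, 0.0] 
[0.534, 0.236, 0.2, 1.47] -> [0.156, -0.097, -0.0] [0.0, -0.0, 0.032] 
[0.4425, 0.395, 0.16, 1.4] -> [0.149, -0.107, 0.04] [-0.0, -0.0, 0.033] 
[0.4425, 0.395, 0.022, 1.4] -> [-0.0, -0.0, 0.138] [-0.0, -0.0, 0.0]
```

Call:
servo_tool(claw=[1,1,1,1,1], travel=[[0,0,-0.02],[0,0,-0.06],[0,0,-0.081],[0,0,-0.081],[0,0,-0.081]], delta_rot=[[0,0,0],[0,0,0],[0,0,0],[0,0,0],[0,0,0]])

```text
time_s: 6.35
tool_pos: [0.6256, 0.0768, 0.1997]
ee_rot: [-3.141, -0.0, 1.537]
contact_force: [0.2, 0.2, -1.5]
opening: 0.281
grasp_force: 59.2
```

Call:
servo_tool(claw=[1,1,1,1,1], travel=[[0.156,-0.097,0],[0.156,-0.097,0],[0.156,-0.097,0],[0.156,-0.097,0],[0.156,-0.097,0]], delta_rot=[[0,0,0.032],[0,0,0.032],[0,0,0.032],[0,0,0.032],[0,0,0.032]])

```text
time_s: 6.85
tool_pos: [0.5285, 0.2444, 0.1973]
ee_rot: [-3.133, -0.003, 1.483]
contact_force: [0.1, 0.6, -0.8]
opening: 0.285
grasp_force: 59.3
```

Call:
servo_tool(claw=[1,1,1,1,1], travel=[[0.149,-0.107,0.04],[0.149,-0.107,0.04],[0.149,-0.107,0.04],[0.149,-0.107,0.04],[0.149,-0.107,0.04]], delta_rot=[[0,0,0.033],[0,0,0.033],[0,0,0.033],[0,0,0.033],[0,0,0.033]])

```text
time_s: 7.35
tool_pos: [0.4349, 0.4016, 0.1559]
ee_rot: [-3.132, 0.002, 1.413]
contact_force: [-0.3, 1.5, -1.4]
opening: 0.285
grasp_force: 59.3
```

Call:
servo_tool(claw=[1,1,1,1,1], travel=[[0,0,0.03],[0,0,0.07],[0,0,0.11],[0,0,0.13],[0,0,0.138]], delta_rot=[[0,0,0],[0,0,0],[0,0,0],[0,0,0],[0,0,0]])

```text
time_s: 7.85
tool_pos: [0.4406, 0.3914, 0.0177]
ee_rot: [-3.137, 0.008, 1.399]
contact_force: [-0.7, 0.2, -1.8]
opening: 0.279
grasp_force: 59.3
```

Call:
servo_tool(claw=[1,0,0,0,0], travel=[[0,0,0],[0,0,0],[0,0,0],[0,0,0],[0,0,0]], delta_rot=[[0,0,0],[0,0,0],[0,0,0],[0,0,0],[0,0,0]])

```text
time_s: 8.35
tool_pos: [0.4436, 0.3956, 0.0235]
ee_rot: [3.14, -0.002, 1.401]
contact_force: [0.6, -0.7, 0.6]
opening: 0.5
grasp_force: 0.0
```

Call:
servo_tool(claw=[-0.3,-0.3,-0.3,-0.3,-0.3], travel=[[0,0,-0.04],[0,0,-0.08],[0,0,-0.13],[0,0,-0.178],[0,0,-0.178]], delta_rot=[[0,0,0],[0,0,0],[0,0,0],[0,0,0],[0,0,0]])

```text
time_s: 8.85
tool_pos: [0.4475, 0.398, 0.2094]
ee_rot: [3.131, -0.014, 1.401]
contact_force: [0.1, 0.9, -0.3]
opening: 0.652
grasp_force: 0.0
```

Run:
```python
from fit import *
f=grab_frame('top')
for n,d,i in [('offcut_bar',(.018,.042,.116,.018),(.638,.0133,.14)),('offcut_channel',(.024,.042,.116,.016),(.55,.003,.16)),('offcut_flat',(.026,.042,.004,.014),(.443,.395,-.17))]:
    r=outline_of('top',n)
    for k in r[:2]:print(n,round(k['score'],2),np.round(k['bbox']),fit(f,k['region'],*d,i))
y=1.4
bar=(.638,.0133);by=1.5708+.138
chain([(.54,.204,.2,1.55),(*bar,.16,by),(*bar,.119,by)],(.4425,.395,.2,1.4))
```

```text
offcut_bar 0.54 [270. 158. 290. 169.] (array([0.63742463, 0.01237127, 0.1791312 ]), np.float64(0.8685111989459815))
offcut_channel 0.71 [274. 194. 292. 210.] (array([0.55090761, 0.00197536, 0.14488902]), np.float64(0.8759823182711198))
offcut_flat 0.76 [104. 245. 128. 260.] (array([ 0.44266992,  0.39344695, -0.09307462]), np.float64(0.8324693042291951))
offcut_flat 0.36 [365. 133. 401. 165.] (array([ 0.443,  0.395, -0.37 ]), np.float64(-0.0))
[0.54, 0.204, 0.2, 1.55] -> [-0.172, 0.129, 0.0] [0.0, 0.0, -0.072] 
[0.638, 0.0133, 0.16, 1.7088] -> [-0.188, 0.101, 0.04] [-0.0, 0.0, -0.075] 
[0.638, 0.0133, 0.119, 1.7088] -> [-0.0, 0.0, 0.041] [-0.0, 0.0, -0.0]
```

Call:
servo_tool(claw=[-0.5,-0.5,-0.5,-0.5,-0.5], travel=[[-0.172,0.129,0],[-0.172,0.129,0],[-0.172,0.129,0],[-0.172,0.129,0],[-0.172,0.129,0]], delta_rot=[[0,0,-0.072],[0,0,-0.072],[0,0,-0.072],[0,0,-0.072],[0,0,-0.072]])

```text
time_s: 9.55
tool_pos: [0.5427, 0.1947, 0.1987]
ee_rot: [-3.141, 0.007, 1.54]
contact_force: [0.7, -0.2, -0.2]
opening: 0.75
grasp_force: 0.0
```

Call:
servo_tool(claw=[-0.5,-0.5,-0.5,-0.5,-0.5], travel=[[-0.188,0.101,0.04],[-0.188,0.101,0.04],[-0.188,0.101,0.04],[-0.188,0.101,0.04],[-0.188,0.101,0.04]], delta_rot=[[0,0,-0.075],[0,0,-0.075],[0,0,-0.075],[0,0,-0.075],[0,0,-0.075]])

```text
time_s: 10.05
tool_pos: [0.6376, 0.0064, 0.1571]
ee_rot: [-3.136, 0.005, 1.701]
contact_force: [-0.9, -0.5, -0.6]
opening: 0.748
grasp_force: 0.0
```

Call:
servo_tool(claw=[-0.5,-0.5,-0.5,-0.5,-0.5], travel=[[0,0,0],[0,0,0.015],[0,0,0.03],[0,0,0.041],[0,0,0.041]], delta_rot=[[0,0,0],[0,0,0],[0,0,0],[0,0,0],[0,0,0]])

```text
time_s: 10.55
tool_pos: [0.636, 0.0159, 0.1164]
ee_rot: [-3.136, -0.002, 1.711]
contact_force: [-1.1, 0.1, 0.1]
opening: 0.752
grasp_force: 0.0
```

Call:
servo_tool(claw=[1,1,1,1,1], travel=[[0,0,0],[0,0,0],[0,0,0],[0,0,0],[0,0,0]], delta_rot=[[0,0,0],[0,0,0],[0,0,0],[0,0,0],[0,0,0]])

```text
time_s: 11.05
tool_pos: [0.639, 0.0137, 0.1205]
ee_rot: [3.14, 0.0, 1.708]
contact_force: [0.2, 0.4, 3.5]
opening: 0.19
grasp_force: 60.0
```

Run:
```python
from h import *
y=1.709
chain([(.638,.0133,.2,y),(.536,.177,.2,1.55),(.433,.341,.16,1.4),(.433,.341,.022,1.4)],(.638,.0133,.119,y))
ch=(.5505,.0025);cy=1.5708+.153
chain([(.49,.18,.2,1.55),(*ch,.16,cy),(*ch,.119,cy)],(.433,.341,.2,1.4))
```

```text
[0.638, 0.0133, 0.2, 1.709] -> [0.0, 0.0, -0.081] [0.0, 0.0, 0.0] 
[0.536, 0.177, 0.2, 1.55] -> [0.176, -0.078, -0.0] [-0.0, -0.0, 0.076] 
[0.433, 0.341, 0.16, 1.4] -> [0.162, -0.107, 0.04] [-0.0, -0.0, 0.072] 
[0.433, 0.341, 0.022, 1.4] -> [-0.0, 0.0, 0.138] [-0.0, -0.0, -0.0] 
[0.49, 0.18, 0.2, 1.55] -> [-0.149, 0.084, 0.0] [0.0, 0.0, -0.072] 
[0.5505, 0.0025, 0.16, 1.7238] -> [-0.176, 0.064, 0.04] [-0.0, 0.0, -0.083] 
[0.5505, 0.0025, 0.119, 1.7238] -> [-0.0, -0.0, 0.041] [-0.0, 0.0, 0.0]
```

Call:
servo_tool(claw=[1,1,1,1,1], travel=[[0,0,-0.02],[0,0,-0.06],[0,0,-0.081],[0,0,-0.081],[0,0,-0.081]], delta_rot=[[0,0,0],[0,0,0],[0,0,0],[0,0,0],[0,0,0]])

```text
time_s: 11.55
tool_pos: [0.638, 0.0137, 0.1997]
ee_rot: [-3.141, -0.0, 1.708]
contact_force: [-0.2, 0.2, -1.9]
opening: 0.189
grasp_force: 59.5
```

Call:
servo_tool(claw=[1,1,1,1,1], travel=[[0.176,-0.078,0],[0.176,-0.078,0],[0.176,-0.078,0],[0.176,-0.078,0],[0.176,-0.078,0]], delta_rot=[[0,0,0.076],[0,0,0.076],[0,0,0.076],[0,0,0.076],[0,0,0.076]])

```text
time_s: 12.05
tool_pos: [0.5307, 0.1871, 0.1973]
ee_rot: [-3.133, -0.005, 1.564]
contact_force: [0.1, 0.2, -0.8]
opening: 0.194
grasp_force: 59.6
```

Call:
servo_tool(claw=[1,1,1,1,1], travel=[[0.162,-0.107,0.04],[0.162,-0.107,0.04],[0.162,-0.107,0.04],[0.162,-0.107,0.04],[0.162,-0.107,0.04]], delta_rot=[[0,0,0.072],[0,0,0.072],[0,0,0.072],[0,0,0.072],[0,0,0.072]])

```text
time_s: 12.55
tool_pos: [0.4241, 0.3497, 0.156]
ee_rot: [-3.131, 0.001, 1.414]
contact_force: [-0.2, 0.4, -0.9]
opening: 0.192
grasp_force: 59.5
```

Call:
servo_tool(claw=[1,1,1,1,1], travel=[[0,0,0.03],[0,0,0.07],[0,0,0.11],[0,0,0.13],[0,0,0.138]], delta_rot=[[0,0,0],[0,0,0],[0,0,0],[0,0,0],[0,0,0]])

```text
time_s: 13.05
tool_pos: [0.4303, 0.3388, 0.0179]
ee_rot: [-3.136, 0.007, 1.398]
contact_force: [-0.3, -0.1, -0.6]
opening: 0.192
grasp_force: 59.5
```

Call:
servo_tool(claw=[1,0,0,0,0], travel=[[0,0,0],[0,0,0],[0,0,0],[0,0,0],[0,0,0]], delta_rot=[[0,0,0],[0,0,0],[0,0,0],[0,0,0],[0,0,0]])

```text
time_s: 13.55
tool_pos: [0.4341, 0.3422, 0.0234]
ee_rot: [3.14, -0.002, 1.399]
contact_force: [-0.0, -0.6, 0.4]
opening: 0.496
grasp_force: 0.0
```

Call:
servo_tool(claw=[-0.3,-0.3,-0.3,-0.3,-0.3], travel=[[0,0,-0.04],[0,0,-0.08],[0,0,-0.13],[0,0,-0.178],[0,0,-0.178]], delta_rot=[[0,0,0],[0,0,0],[0,0,0],[0,0,0],[0,0,0]])

```text
time_s: 14.05
tool_pos: [0.438, 0.3443, 0.2088]
ee_rot: [3.131, -0.013, 1.398]
contact_force: [-0.0, 1.3, 0.6]
opening: 0.65
grasp_force: 0.0
```

Run:
```python
from fit import *
f=grab_frame('top')
for n,d,i in [('offcut_bar',(.018,.042,.004,.018),(.433,.341,-.17)),('offcut_channel',(.024,.042,.116,.016),(.55,.003,.16)),('offcut_flat',(.026,.042,.004,.014),(.443,.395,-.17))]:
    r=outline_of('top',n)
    for k in r[:2]:print(n,round(k['score'],2),np.round(k['bbox']),fit(f,k['region'],*d,i))
```

```text
offcut_bar 0.61 [128. 257. 151. 264.] (array([ 0.43288261,  0.33863469, -0.11653299]), np.float64(0.7163039327987781))
offcut_channel 0.64 [276. 193. 290. 212.] (array([0.54998803, 0.0027543 , 0.19271902]), np.float64(0.9191176470588235))
offcut_flat 0.61 [103. 247. 127. 261.] (array([ 0.44238432,  0.39380942, -0.10999774]), np.float64(0.9123367972288836))
offcut_flat 0.19 [127. 256. 149. 263.] (array([ 0.443,  0.395, -0.37 ]), np.float64(-0.0))
```

Call:
servo_tool(claw=[-0.5,-0.5,-0.5,-0.5,-0.5], travel=[[-0.149,0.084,0],[-0.149,0.084,0],[-0.149,0.084,0],[-0.149,0.084,0],[-0.149,0.084,0]], delta_rot=[[0,0,-0.072],[0,0,-0.072],[0,0,-0.072],[0,0,-0.072],[0,0,-0.072]])

```text
time_s: 14.75
tool_pos: [0.4911, 0.1741, 0.1988]
ee_rot: [-3.14, 0.004, 1.539]
contact_force: [0.0, -0.6, -0.6]
opening: 0.75
grasp_force: 0.0
```

Call:
servo_tool(claw=[-0.5,-0.5,-0.5,-0.5,-0.5], travel=[[-0.176,0.064,0.04],[-0.176,0.064,0.04],[-0.176,0.064,0.04],[-0.176,0.064,0.04],[-0.176,0.064,0.04]], delta_rot=[[0,0,-0.083],[0,0,-0.083],[0,0,-0.083],[0,0,-0.083],[0,0,-0.083]])

```text
time_s: 15.25
tool_pos: [0.5498, -0.0057, 0.1577]
ee_rot: [-3.137, 0.006, 1.711]
contact_force: [-0.6, -0.8, 0.0]
opening: 0.748
grasp_force: 0.0
```

Call:
servo_tool(claw=[-0.5,-0.5,-0.5,-0.5,-0.5], travel=[[0,0,0],[0,0,0.015],[0,0,0.03],[0,0,0.041],[0,0,0.041]], delta_rot=[[0,0,0],[0,0,0],[0,0,0],[0,0,0],[0,0,0]])

```text
time_s: 15.75
tool_pos: [0.5489, 0.0057, 0.1171]
ee_rot: [-3.137, -0.002, 1.727]
contact_force: [0.2, -0.6, 0.0]
opening: 0.755
grasp_force: 0.0
```

Call:
servo_tool(claw=[1,1,1,1,1], travel=[[0,0,0],[0,0,0],[0,0,0],[0,0,0],[0,0,0]], delta_rot=[[0,0,0],[0,0,0],[0,0,0],[0,0,0],[0,0,0]])

```text
time_s: 16.25
tool_pos: [0.5516, 0.0032, 0.1204]
ee_rot: [3.139, -0.0, 1.723]
contact_force: [-1.1, 0.1, 4.5]
opening: 0.258
grasp_force: 59.3
```

Run:
```python
from h import *
y=1.724
chain([(.5505,.0025,.2,y),(.487,.145,.2,1.55),(.4235,.287,.16,1.4),(.4235,.287,.022,1.4)],(.5505,.0025,.119,y))
```

```text
[0.5505, 0.0025, 0.2, 1.724] -> [0.0, 0.0, -0.081] [0.0, 0.0, 0.0] 
[0.487, 0.145, 0.2, 1.55] -> [0.151, -0.041, -0.0] [0.0, -0.0, 0.083] 
[0.4235, 0.287, 0.16, 1.4] -> [0.14, -0.066, 0.04] [-0.0, -0.0, 0.072] 
[0.4235, 0.287, 0.022, 1.4] -> [0.0, -0.0, 0.138] [-0.0, -0.0, -0.0]
```

Call:
servo_tool(claw=[1,1,1,1,1], travel=[[0,0,-0.02],[0,0,-0.06],[0,0,-0.081],[0,0,-0.081],[0,0,-0.081]], delta_rot=[[0,0,0],[0,0,0],[0,0,0],[0,0,0],[0,0,0]])

```text
time_s: 16.75
tool_pos: [0.5505, 0.0031, 0.1999]
ee_rot: [-3.141, -0.0, 1.723]
contact_force: [-0.8, 0.7, -1.4]
opening: 0.253
grasp_force: 58.9
```

Call:
servo_tool(claw=[1,1,1,1,1], travel=[[0.151,-0.041,0],[0.151,-0.041,0],[0.151,-0.041,0],[0.151,-0.041,0],[0.151,-0.041,0]], delta_rot=[[0,0,0.083],[0,0,0.083],[0,0,0.083],[0,0,0.083],[0,0,0.083]])

```text
time_s: 17.25
tool_pos: [0.4849, 0.1492, 0.1983]
ee_rot: [-3.137, 0.0, 1.556]
contact_force: [0.2, -0.3, 0.8]
opening: 0.257
grasp_force: 59.0
```

Call:
servo_tool(claw=[1,1,1,1,1], travel=[[0.14,-0.066,0.04],[0.14,-0.066,0.04],[0.14,-0.066,0.04],[0.14,-0.066,0.04],[0.14,-0.066,0.04]], delta_rot=[[0,0,0.072],[0,0,0.072],[0,0,0.072],[0,0,0.072],[0,0,0.072]])

```text
time_s: 17.75
tool_pos: [0.4231, 0.288, 0.1585]
ee_rot: [-3.139, 0.003, 1.402]
contact_force: [-0.1, 0.2, -0.6]
opening: 0.26
grasp_force: 59.0
```

Call:
servo_tool(claw=[1,1,1,1,1], travel=[[0,0,0.03],[0,0,0.07],[0,0,0.11],[0,0,0.13],[0,0,0.138]], delta_rot=[[0,0,0],[0,0,0],[0,0,0],[0,0,0],[0,0,0]])

```text
time_s: 18.25
tool_pos: [0.4252, 0.2823, 0.0202]
ee_rot: [-3.141, 0.006, 1.393]
contact_force: [0.5, 0.1, -1.0]
opening: 0.259
grasp_force: 59.0
```

Call:
servo_tool(claw=[1,0,0,0,0], travel=[[0,0,0],[0,0,0],[0,0,0],[0,0,0],[0,0,0]], delta_rot=[[0,0,0],[0,0,0],[0,0,0],[0,0,0],[0,0,0]])

```text
time_s: 18.75
tool_pos: [0.425, 0.2881, 0.0232]
ee_rot: [3.14, -0.002, 1.399]
contact_force: [0.0, 0.3, -0.8]
opening: 0.493
grasp_force: 0.0
```

Call:
servo_tool(claw=[-0.3,-0.3,-0.3,-0.3,-0.3], travel=[[0,0,-0.04],[0,0,-0.08],[0,0,-0.13],[0,0,-0.178],[0,0,-0.178]], delta_rot=[[0,0,0],[0,0,0],[0,0,0],[0,0,0],[0,0,0]])

```text
time_s: 19.25
tool_pos: [0.429, 0.2901, 0.2082]
ee_rot: [3.131, -0.012, 1.399]
contact_force: [0.9, -1.0, 0.8]
opening: 0.649
grasp_force: 0.0
```

Run:
```python
from fit import *
f=grab_frame('top');im=f['frame'];cv2.imwrite('pics/top3.png',im)
hsv=cv2.cvtColor(im,cv2.COLOR_BGR2HSV)
m=cv2.inRange(hsv,(5,150,120),(18,255,255));m[:, :330]=0
m=cv2.morphologyEx(m,cv2.MORPH_OPEN,np.ones((2,2)))
n,l,sx,cc=cv2.connectedComponentsWithStats(m);k=1+np.argmax(sx[1:,4]);print('handle',sx[k],top_rect(f,l==k,.018))
r=outline_of('top','blade')[0];print('blade',r['score'],r['bbox'],top_rect(f,r['region'],.016))
for q in('blade','blade_tip','blade_grip'):
    t=tip_of('top',q);print(q,[(round(a['score'],2),np.round(onz(f,a['uv'],.014)[:2],3)) for a in t[:1]])
for c in ('power_box','mat'):
    r=outline_of('top',c)[0];print(c,fit(f,r['region'],*((.25,.215,0,.05,(.59,.0355,.116)) if c=='power_box' else (.3,.15,0,.004,(.465,-.264,1.7)))))
# deck edge rows: world y of deck left / right edges by colour
v=cv2.resize(im[120:300,60:480],None,fx=1.9,fy=1.9,interpolation=cv2.INTER_CUBIC);cv2.imwrite('pics/c3.png',v)
```

```text
handle [391 227  42  14 331] ((491.6126403808594, -308.4154968261719), (99.1427230834961, 27.872774124145508), 86.54503631591797)
blade 0.79 [355.4, 227.5, 432.1, 238.5] ((494.15826416015625, -264.82635498046875), (26.39447021484375, 178.63638305664062), 0.09785980731248856)
blade [(0.71, array([ 0.611, -0.057]))]
blade_tip [(0.62, array([ 0.501, -0.18 ]))]
blade_grip [(0.78, array([ 0.502, -0.272]))]
power_box (array([0.59137296, 0.03893457, 0.11220882]), np.float64(0.9448560677903882))
mat (array([ 0.46842174, -0.26614367,  1.69773914]), np.float64(0.872097828993752))
```

View pics/c3.png

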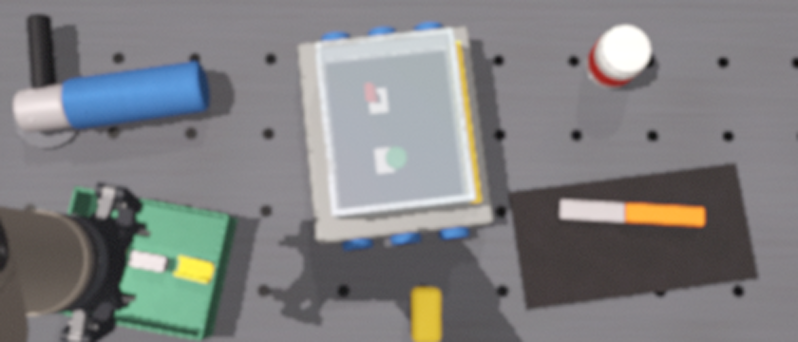

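Run:
```python
from h import *
y=1.517
chain([(.447,.1,.2,1.44),(.47,-.088,.2,1.48),(.4935,-.275,.15,y),(.4935,-.275,.008,y)],(.4235,.287,.2,1.4))
```

```text
[0.447, 0.1, 0.2, 1.44] -> [-0.18, 0.055, 0.0] [0.0, 0.0, -0.019] 
[0.47, -0.088, 0.2, 1.48] -> [-0.184, 0.047, 0.0] [-0.0, 0.0, -0.019] 
[0.4935, -0.275, 0.15, 1.517] -> [-0.184, 0.041, 0.05] [-0.0, 0.0, -0.018] 
[0.4935, -0.275, 0.008, 1.517] -> [0.0, -0.0, 0.142] [-0.0, 0.0, 0.0]
```

Call:
servo_tool(claw=[-0.5,-0.5,-0.5,-0.5,-0.5], travel=[[-0.18,0.055,0],[-0.18,0.055,0],[-0.18,0.055,0],[-0.18,0.055,0],[-0.18,0.055,0]], delta_rot=[[0,0,-0.019],[0,0,-0.019],[0,0,-0.019],[0,0,-0.019],[0,0,-0.019]])

```text
time_s: 20.1
tool_pos: [0.4479, 0.0931, 0.1998]
ee_rot: [-3.141, 0.004, 1.426]
contact_force: [0.6, 0.5, 0.3]
opening: 0.749
grasp_force: 0.0
```

Call:
servo_tool(claw=[-0.5,-0.5,-0.5,-0.5,-0.5], travel=[[-0.184,0.047,0],[-0.184,0.047,0],[-0.184,0.047,0],[-0.184,0.047,0],[-0.184,0.047,0]], delta_rot=[[0,0,-0.019],[0,0,-0.019],[0,0,-0.019],[0,0,-0.019],[0,0,-0.019]])

```text
time_s: 20.6
tool_pos: [0.4693, -0.0951, 0.2001]
ee_rot: [3.141, 0.005, 1.466]
contact_force: [-0.1, -0.1, -0.1]
opening: 0.748
grasp_force: 0.0
```

Call:
servo_tool(claw=[-0.5,-0.5,-0.5,-0.5,-0.5], travel=[[-0.184,0.041,0.05],[-0.184,0.041,0.05],[-0.184,0.041,0.05],[-0.184,0.041,0.05],[-0.184,0.041,0.05]], delta_rot=[[0,0,-0.018],[0,0,-0.018],[0,0,-0.018],[0,0,-0.018],[0,0,-0.018]])

```text
time_s: 21.1
tool_pos: [0.4906, -0.2814, 0.1476]
ee_rot: [-3.136, 0.005, 1.506]
contact_force: [-0.4, -0.1, -0.4]
opening: 0.751
grasp_force: 0.0
```

Call:
servo_tool(claw=[-0.5,-0.5,-0.5,-0.5,-0.5], travel=[[0,0,0.03],[0,0,0.06],[0,0,0.09],[0,0,0.1],[0,0,0.1]], delta_rot=[[0,0,0],[0,0,0],[0,0,0],[0,0,0],[0,0,0]])

```text
time_s: 21.6
tool_pos: [0.4929, -0.2725, 0.0483]
ee_rot: [-3.137, -0.002, 1.517]
contact_force: [0.4, 0.1, -0.3]
opening: 0.751
grasp_force: 0.0
```

Run:
```python
from h import *
f=grab_frame('top');im=f['frame'];st()
hsv=cv2.cvtColor(im,cv2.COLOR_BGR2HSV)
m=cv2.inRange(hsv,(5,150,120),(18,255,255));m[:, :330]=0
n,l,sx,cc=cv2.connectedComponentsWithStats(m);k=1+np.argmax(sx[1:,4]);print('handle',sx[k],top_rect(f,l==k,.018))
for n in ('offcut_flat','offcut_bar','offcut_channel'):
    r=outline_of('top',n)
    if r:print(n,round(r[0]['score'],2),r[0]['bbox'])
cv2.imwrite('pics/c4.png',cv2.resize(im[180:300,320:480],None,fx=4,fy=4))
```

```text
{'time_s': 21.65, 'tool_pos': [0.494, -0.2738, 0.05], 'ee_rot': [-3.1405, -0.0007, 1.5169], 'contact_force': [-0.5072, 0.1354, 1.4339], 'opening': 0.749, 'grasp_force': 0.0, 'qpos': [-0.0157, 0.5894, 0.6973, 1.7232, -0.4403, 0.9929, 0.7911]}
handle [390 226  18  13 198] ((495.6383361816406, -277.1944274902344), (41.44425582885742, 27.73552703857422), 86.04576110839844)
offcut_flat 0.5 [104.0, 247.2, 126.7, 262.0]
offcut_channel 0.54 [357.6, 226.4, 409.3, 238.9]
```

View pics/c4.png

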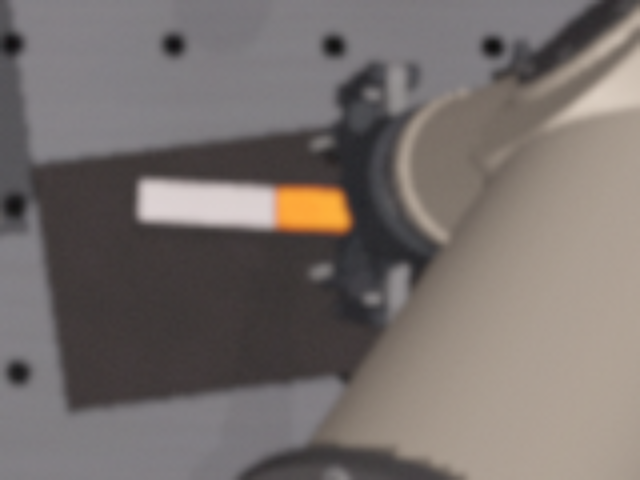

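The picture shows the blade's tip at crop (137,200), the handle joint at (275,207) and the open finger tips straddling the handle at (320,142) and (320,272). I can close on the handle here.

Call:
servo_tool(claw=[-0.5,-0.5,-0.5,-0.5,-0.5], travel=[[0,0,0.015],[0,0,0.03],[0,0,0.042],[0,0,0.042],[0,0,0.042]], delta_rot=[[0,0,0],[0,0,0],[0,0,0],[0,0,0],[0,0,0]])

```text
time_s: 22.3
tool_pos: [0.4933, -0.2747, 0.0076]
ee_rot: [-3.14, -0.0, 1.515]
contact_force: [0.3, 0.1, -0.5]
opening: 0.753
grasp_force: 0.0
```

Call:
servo_tool(claw=[1,1,1,1,1], travel=[[0,0,0],[0,0,0],[0,0,0],[0,0,0],[0,0,0]], delta_rot=[[0,0,0],[0,0,0],[0,0,0],[0,0,0],[0,0,0]])

```text
time_s: 22.8
tool_pos: [0.4945, -0.2753, 0.0092]
ee_rot: [3.14, 0.001, 1.516]
contact_force: [0.2, -0.8, 4.5]
opening: 0.242
grasp_force: 61.3
```

Call:
servo_tool(claw=[1,1,1,1,1], travel=[[0,0,-0.03],[0,0,-0.07],[0,0,-0.1],[0,0,-0.1],[0,0,-0.1]], delta_rot=[[0,0,0],[0,0,0],[0,0,0],[0,0,0],[0,0,0]])

```text
time_s: 23.3
tool_pos: [0.4937, -0.2745, 0.1082]
ee_rot: [3.141, -0.001, 1.516]
contact_force: [-1.0, -0.5, -2.3]
opening: 0.241
grasp_force: 60.7
```

Run:
```python
from fit import *
st()
f=grab_frame('top');g=grab_frame('side')
cv2.imwrite('pics/s5.png',g['frame'])
for c in('top','side'):
  for q in('blade_tip','blade'):
    t=tip_of(c,q);print(c,q,[(round(a['score'],2),np.round(a['uv'],1)) for a in t[:2]])
# predicted tip
z=.108-.008+.004+.01
P=[(.499,-.175,z),(.4947,-.255,z)]
print('pred',proj(f,P),proj(g,P))
a=cv2.resize(f['frame'][180:290,320:460],None,fx=2.8,fy=2.8);b=cv2.resize(g['frame'][150:260,200:340],None,fx=2.8,fy=2.8)
cv2.imwrite('pics/c5.png',np.hstack([a,b]))
```

```text
{'time_s': 23.3, 'tool_pos': [0.4937, -0.2745, 0.1082], 'ee_rot': [3.1413, -0.0005, 1.5158], 'contact_force': [-0.9538, -0.4947, -2.274], 'opening': 0.2411, 'grasp_force': 60.7453, 'qpos': [-0.0455, 0.5201, 0.74, 1.6678, -0.3851, 1.105, 0.7496]}
top blade_tip [(0.91, array([365. , 226.9])), (0.7, array([393. , 241.7]))]
top blade [(0.69, array([398.7, 232.1]))]
side blade_tip [(0.46, array([326.4, 182.3]))]
side blade [(0.57, array([338., 173.]))]
pred [[365.95682047 226.32261831]
 [403.06388747 228.41921295]] [[325.79460126 181.69624557]
 [337.28732978 171.19306367]]
```

View pics/c5.png

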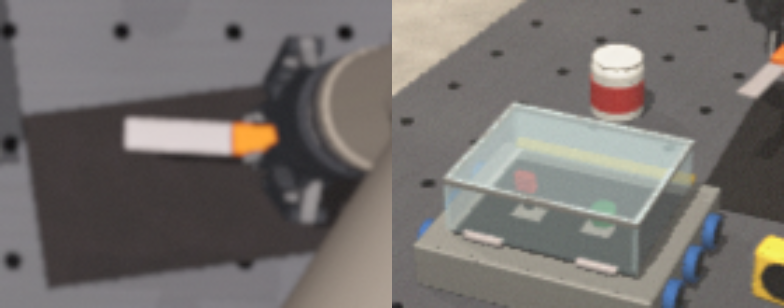

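```bash
sed -i 's/^BX=.*/BX=(.5905,.037,.115)/' h.py
python3 - <<'E'
from h import *
y=1.686
chain([(*bw(-.02,-.235,.1),y),(*bw(-.02,-.235,.05),y),(*bw(-.02,-.164,.05),y)],(.4935,-.275,.108,1.517))
E
```

```text
[np.float64(0.5975975760862267), np.float64(-0.198742708081714), 0.1, 1.686] -> [0.082, 0.1, 0.008] [-0.0, 0.0, -0.081] 
[np.float64(0.5975975760862267), np.float64(-0.198742708081714), 0.05, 1.686] -> [-0.0, -0.0, 0.05] [-0.0, 0.0, 0.0] 
[np.float64(0.5894505612102766), np.float64(-0.12821167839540468), 0.05, 1.686] -> [0.071, -0.0, -0.0] [-0.0, 0.0, 0.0]
```

Call:
servo_tool(claw=[1,1,1,1,1], travel=[[0.03,0.04,0.003],[0.06,0.07,0.006],[0.082,0.1,0.008],[0.082,0.1,0.008],[0.082,0.1,0.008]], delta_rot=[[0,0,-0.027],[0,0,-0.054],[0,0,-0.081],[0,0,-0.081],[0,0,-0.081]])

```text
time_s: 24.1
tool_pos: [0.5983, -0.1973, 0.099]
ee_rot: [-3.14, -0.0, 1.688]
contact_force: [-0.4, -0.3, -1.6]
opening: 0.235
grasp_force: 60.6
```

Call:
servo_tool(claw=[1,1,1,1,1], travel=[[0,0,0.02],[0,0,0.04],[0,0,0.05],[0,0,0.05],[0,0,0.05]], delta_rot=[[0,0,0],[0,0,0],[0,0,0],[0,0,0],[0,0,0]])

```text
time_s: 24.6
tool_pos: [0.5979, -0.1995, 0.0508]
ee_rot: [3.141, 0.001, 1.684]
contact_force: [0.1, 0.6, -1.2]
opening: 0.24
grasp_force: 60.7
```

Run:
```python
from fit import *
s=st()
f=grab_frame('top');g=grab_frame('side')
o=[tip_of(c,'blade_tip') for c in('top','side')];print([[(round(a['score'],2),np.round(a['uv'],1)) for a in q[:2]] for q in o])
p=np.array(s['tool_pos'])+Ro.from_euler('xyz',s['ee_rot']).apply([.1,0,-.006]);print('tip pred',p,proj(f,p),proj(g,p))
L=[bw(x,y,.062) for x in(-.1,0,.1) for y in(-.094,)]+[bw(x,-.1075,.05) for x in(-.125,.125)]
a=f['frame'].copy();b=g['frame'].copy()
k=6
A=cv2.resize(a[150:260,270:370],None,fx=4,fy=4,interpolation=cv2.INTER_CUBIC);B=cv2.resize(b[170:260,240:340],None,fx=4,fy=4,interpolation=cv2.INTER_CUBIC)
for q in proj(f,L):cv2.circle(A,tuple(np.round((q-[270,150]+.5)*4).astype(int)),2,(255,0,255),-1)
for q in proj(g,L):cv2.circle(B,tuple(np.round((q-[240,170]+.5)*4).astype(int)),2,(255,0,255),-1)
B=np.vstack([B,np.zeros((80,400,3),np.uint8)])
cv2.imwrite('pics/c6.png',np.hstack([A,B]))
```

```text
{'time_s': 24.6, 'tool_pos': [0.5979, -0.1995, 0.0508], 'ee_rot': [3.1415, 0.0007, 1.684], 'contact_force': [0.1071, 0.6144, -1.2462], 'opening': 0.2397, 'grasp_force': 60.6863, 'qpos': [-0.1094, 0.6901, 0.6323, 1.5246, -0.442, 1.0725, 0.7403]}
[[(0.88, array([323.9, 195.3]))], [(0.62, array([287. , 202.6]))]]
tip pred [ 0.58657592 -0.10012496  0.05670988] [[326.3608626  191.02500631]] [[288.16036956 201.78194331]]
```

View pics/c6.png

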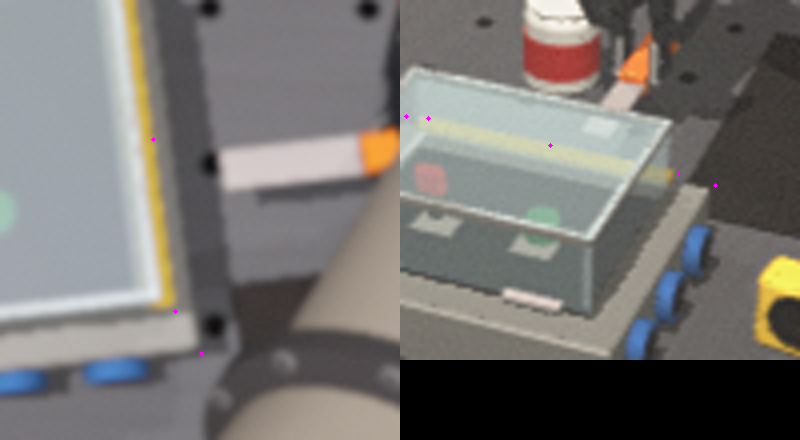

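The picture shows the blade tip at top-image pixel (325,192), about 18 px short of the lip. It lines up with the slot and matches the prediction to within 2 px, so I insert it.

Call:
servo_tool(claw=[1,1,1,1,1], travel=[[0.01,0,0],[0.02,0,0],[0.03,0,0],[0.04,0,0],[0.045,0,0]], delta_rot=[[0,0,0],[0,0,0],[0,0,0],[0,0,0],[0,0,0]])

```text
time_s: 25.3
tool_pos: [0.5931, -0.1512, 0.0501]
ee_rot: [-3.142, -0.002, 1.688]
contact_force: [-1.0, 0.8, -0.8]
opening: 0.241
grasp_force: 60.7
```

Call:
servo_tool(claw=[1,1,1,1,1], travel=[[0.007,0,0],[0.014,0,0],[0.021,0,0],[0.028,0,0],[0.028,0,0]], delta_rot=[[0,0,0],[0,0,0],[0,0,0],[0,0,0],[0,0,0]])

```text
time_s: 25.8
tool_pos: [0.5899, -0.124, 0.0501]
ee_rot: [-3.141, -0.001, 1.687]
contact_force: [-0.0, -0.1, -2.0]
opening: 0.239
grasp_force: 60.7
```

Call:
servo_tool(claw=[1,1,1,1,1], travel=[[0,0,-0.004],[0,0,-0.008],[0,0,-0.012],[0,0,-0.016],[0,0,-0.016]], delta_rot=[[0,0,0],[0,0,0],[0,0,0],[0,0,0],[0,0,0]])

```text
time_s: 26.3
tool_pos: [0.59, -0.1263, 0.067]
ee_rot: [3.141, 0.0, 1.685]
contact_force: [-0.1, 0.4, -1.7]
opening: 0.238
grasp_force: 60.5
```

Run:
```python
from fit import *
f=grab_frame('top');g=grab_frame('side')
A=cv2.resize(f['frame'][130:255,210:370],None,fx=2.5,fy=2.5,interpolation=cv2.INTER_CUBIC);B=cv2.resize(g['frame'][150:275,180:340],None,fx=2.5,fy=2.5,interpolation=cv2.INTER_CUBIC)
cv2.imwrite('pics/c7.png',np.hstack([A,B]))
```

```text
(no output)
```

View pics/c7.png

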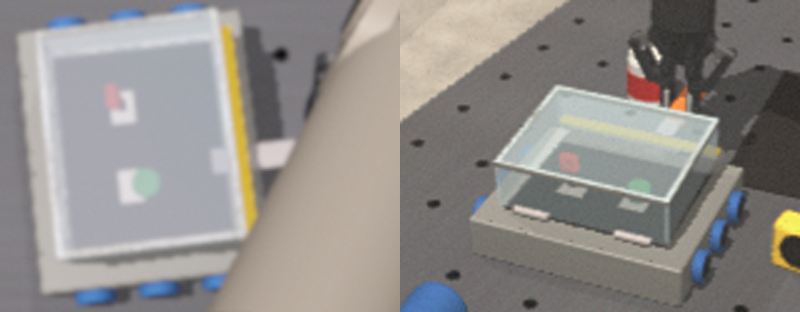

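The cover's free side is lifting: the lip is raised and the blade tip shows inside at crop (220,160). Next I follow the arc.

Run:
```python
import numpy as np
def P(t): return np.array([80-156*np.cos(t)+6*np.sin(t)+13-100, 56+156*np.sin(t)+6*np.cos(t)-1.5-6])
c=np.array([-162.,66.])
print(P(.074))
ts=np.linspace(.074,1.3,26)[1:]
for k in range(5):
    rows=[]
    for t in ts[5*k:5*k+5]:
        d=np.round(P(t)-c)/1000; rows.append([float(d[0]),0,float(-d[1])])
    print(rows, round(ts[5*k+4],2)); c=c+np.round(P(t)-c)
print(c)
```

```text
[-162.12947199   66.01704656]
[[0.001, 0, -0.008], [0.002, 0, -0.015], [0.004, 0, -0.023], [0.006, 0, -0.03], [0.009, 0, -0.037]] 0.32
[[0.003, 0, -0.007], [0.006, 0, -0.014], [0.009, 0, -0.021], [0.013, 0, -0.028], [0.017, 0, -0.034]] 0.56
[[0.005, 0, -0.006], [0.01, 0, -0.012], [0.015, 0, -0.018], [0.02, 0, -0.023], [0.026, 0, -0.029]] 0.81
[[0.006, 0, -0.005], [0.012, 0, -0.009], [0.018, 0, -0.013], [0.025, 0, -0.017], [0.031, 0, -0.021]] 1.05
[[0.007, 0, -0.004], [0.014, 0, -0.007], [0.021, 0, -0.009], [0.029, 0, -0.011], [0.036, 0, -0.013]] 1.3
[-43. 200.]
```

Call:
servo_tool(claw=[1,1,1,1,1], travel=[[0.001,0,-0.008],[0.002,0,-0.015],[0.004,0,-0.023],[0.006,0,-0.03],[0.009,0,-0.037]], delta_rot=[[0,0,0],[0,0,0],[0,0,0],[0,0,0],[0,0,0]])

```text
time_s: 26.9
tool_pos: [0.5887, -0.1174, 0.1041]
ee_rot: [3.141, 0.001, 1.685]
contact_force: [0.8, -0.4, -2.6]
opening: 0.234
grasp_force: 60.4
```

Call:
servo_tool(claw=[1,1,1,1,1], travel=[[0.003,0,-0.007],[0.006,0,-0.014],[0.009,0,-0.021],[0.013,0,-0.028],[0.017,0,-0.034]], delta_rot=[[0,0,0],[0,0,0],[0,0,0],[0,0,0],[0,0,0]])

```text
time_s: 27.4
tool_pos: [0.5869, -0.0998, 0.138]
ee_rot: [3.141, 0.0, 1.686]
contact_force: [-0.2, -0.0, -2.7]
opening: 0.24
grasp_force: 60.4
```

Call:
servo_tool(claw=[1,1,1,1,1], travel=[[0.005,0,-0.006],[0.01,0,-0.012],[0.015,0,-0.018],[0.02,0,-0.023],[0.026,0,-0.029]], delta_rot=[[0,0,0],[0,0,0],[0,0,0],[0,0,0],[0,0,0]])

```text
time_s: 27.9
tool_pos: [0.5838, -0.0739, 0.1667]
ee_rot: [3.141, 0.0, 1.685]
contact_force: [0.1, 0.3, -2.4]
opening: 0.239
grasp_force: 60.5
```

Call:
servo_tool(claw=[1,1,1,1,1], travel=[[0.006,0,-0.005],[0.012,0,-0.009],[0.018,0,-0.013],[0.025,0,-0.017],[0.031,0,-0.021]], delta_rot=[[0,0,0],[0,0,0],[0,0,0],[0,0,0],[0,0,0]])

```text
time_s: 28.4
tool_pos: [0.5802, -0.0427, 0.1875]
ee_rot: [-3.141, -0.0, 1.686]
contact_force: [-0.8, -0.0, -3.2]
opening: 0.237
grasp_force: 60.4
```

Run:
```python
from fit import *
st()
f=grab_frame('top');g=grab_frame('side')
A=cv2.resize(f['frame'][130:255,210:370],None,fx=2.5,fy=2.5,interpolation=cv2.INTER_CUBIC);B=cv2.resize(g['frame'][130:255,180:340],None,fx=2.5,fy=2.5,interpolation=cv2.INTER_CUBIC)
cv2.imwrite('pics/c8.png',np.hstack([A,B]))
```

```text
{'time_s': 28.4, 'tool_pos': [0.5802, -0.0427, 0.1875], 'ee_rot': [-3.1414, -0.0004, 1.6857], 'contact_force': [-0.7633, -0.0197, -3.2352], 'opening': 0.2366, 'grasp_force': 60.4242, 'qpos': [-0.4401, 0.4646, 0.702, 1.5121, -0.3073, 1.2779, 0.4136]}
```

View pics/c8.png

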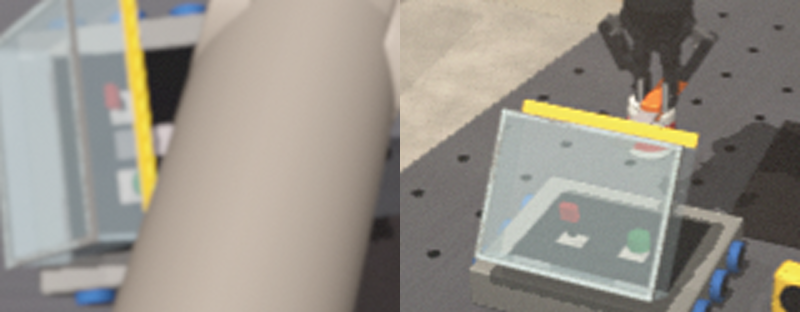

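The cover stands at about 60°: the yellow lip is up, at crop (610,120), with the blade tip under it. I carry on, then push from inside.

Call:
servo_tool(claw=[1,1,1,1,1], travel=[[0.007,0,-0.004],[0.014,0,-0.007],[0.021,0,-0.009],[0.029,0,-0.011],[0.036,0,-0.013]], delta_rot=[[0,0,0],[0,0,0],[0,0,0],[0,0,0],[0,0,0]])

```text
time_s: 29.0
tool_pos: [0.5762, -0.0069, 0.2006]
ee_rot: [3.141, -0.0, 1.686]
contact_force: [0.4, 0.1, -3.1]
opening: 0.238
grasp_force: 60.5
```

Call:
servo_tool(claw=[1,1,1,1,1], travel=[[0,0,0.006],[0,0,0.012],[0,0,0.02],[0.01,0,0.02],[0.02,0,0.02]], delta_rot=[[0,0,0],[0,0,0],[0,0,0],[0,0,0],[0,0,0]])

```text
time_s: 29.5
tool_pos: [0.5735, 0.0126, 0.1798]
ee_rot: [-3.141, -0.0, 1.684]
contact_force: [-0.2, -0.3, -1.1]
opening: 0.239
grasp_force: 60.7
```

Call:
servo_tool(claw=[1,1,1,1,1], travel=[[0.009,0,0],[0.018,0,0],[0.027,0,0],[0.036,0,0],[0.045,0,0]], delta_rot=[[0,0,0],[0,0,0],[0,0,0],[0,0,0],[0,0,0]])

```text
time_s: 30.0
tool_pos: [0.5686, 0.0571, 0.1803]
ee_rot: [-3.141, 0.001, 1.685]
contact_force: [-0.4, -2.2, -1.7]
opening: 0.245
grasp_force: 60.6
```

Call:
servo_tool(claw=[1,1,1,1,1], travel=[[0.008,0,0],[0.016,0,0],[0.024,0,0],[0.032,0,0],[0.036,0,0]], delta_rot=[[0,0,0],[0,0,0],[0,0,0],[0,0,0],[0,0,0]])

```text
time_s: 30.5
tool_pos: [0.5645, 0.0943, 0.1803]
ee_rot: [3.141, -0.001, 1.687]
contact_force: [-0.5, -0.2, -1.3]
opening: 0.241
grasp_force: 60.6
```

Run:
```python
from fit import *
st()
f=grab_frame('top');g=grab_frame('side')
A=cv2.resize(f['frame'][130:255,170:330],None,fx=2.5,fy=2.5,interpolation=cv2.INTER_CUBIC);B=cv2.resize(g['frame'][130:255,180:340],None,fx=2.5,fy=2.5,interpolation=cv2.INTER_CUBIC)
cv2.imwrite('pics/c9.png',np.hstack([A,B]))
```

```text
{'time_s': 30.5, 'tool_pos': [0.5645, 0.0943, 0.1803], 'ee_rot': [3.1415, -0.0011, 1.6869], 'contact_force': [-0.501, -0.2229, -1.3319], 'opening': 0.2414, 'grasp_force': 60.6376, 'qpos': [-0.671, 0.4437, 0.6745, 1.5502, -0.2877, 1.2487, 0.1639]}
```

View pics/c9.png

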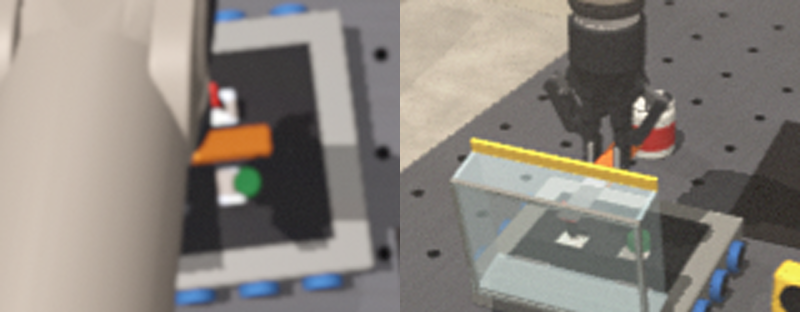

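The cover is past 90°, with the lip up at crop (560,165), and the deck is free. The blade goes back to the mat.

Run:
```python
from h import *
y=1.686
chain([(*bw(-.02,-.14,.18),y),(.4935,-.275,.13,1.517),(.4935,-.275,.010,1.517),(.4935,-.275,.12,1.517)],(*bw(-.02,.058,.18),y))
```

```text
[np.float64(0.5866966406888287), np.float64(-0.10437020357186352), 0.18, 1.686] -> [-0.198, -0.0, -0.0] [0.0, 0.0, 0.0] 
[0.4935, -0.275, 0.13, 1.517] -> [-0.159, -0.112, 0.05] [0.0, -0.0, 0.081] 
[0.4935, -0.275, 0.01, 1.517] -> [0.0, -0.0, 0.12] [-0.0, -0.0, -0.0] 
[0.4935, -0.275, 0.12, 1.517] -> [0.0, -0.0, -0.11] [-0.0, -0.0, -0.0]
```

Call:
servo_tool(claw=[1,1,1,1,1], travel=[[-0.04,0,0],[-0.09,0,0],[-0.14,0,0],[-0.19,0,0],[-0.198,0,0]], delta_rot=[[0,0,0],[0,0,0],[0,0,0],[0,0,0],[0,0,0]])

```text
time_s: 31.1
tool_pos: [0.5859, -0.1151, 0.1813]
ee_rot: [3.141, 0.008, 1.672]
contact_force: [-0.7, -0.7, -1.7]
opening: 0.239
grasp_force: 60.7
```

Call:
servo_tool(claw=[1,1,1,1,1], travel=[[-0.159,-0.112,0.05],[-0.159,-0.112,0.05],[-0.159,-0.112,0.05],[-0.159,-0.112,0.05],[-0.159,-0.112,0.05]], delta_rot=[[0,0,0.081],[0,0,0.081],[0,0,0.081],[0,0,0.081],[0,0,0.081]])

```text
time_s: 31.6
tool_pos: [0.4866, -0.2839, 0.1298]
ee_rot: [-3.137, 0.005, 1.5]
contact_force: [-0.8, -0.5, -1.0]
opening: 0.24
grasp_force: 60.6
```

Call:
servo_tool(claw=[1,1,1,1,1], travel=[[0,0,0],[0,0,0.03],[0,0,0.06],[0,0,0.085],[0,0,0.1]], delta_rot=[[0,0,0],[0,0,0],[0,0,0],[0,0,0],[0,0,0]])

```text
time_s: 32.1
tool_pos: [0.4951, -0.2716, 0.0283]
ee_rot: [-3.14, -0.003, 1.52]
contact_force: [-0.5, -0.5, -0.9]
opening: 0.238
grasp_force: 60.7
```

Call:
servo_tool(claw=[1,1,1,1,1], travel=[[0,0,0.006],[0,0,0.012],[0,0,0.018],[0,0,0.02],[0,0,0.02]], delta_rot=[[0,0,0],[0,0,0],[0,0,0],[0,0,0],[0,0,0]])

```text
time_s: 32.6
tool_pos: [0.4944, -0.275, 0.0106]
ee_rot: [3.141, 0.0, 1.516]
contact_force: [-0.0, -0.4, -1.3]
opening: 0.238
grasp_force: 60.7
```

Call:
servo_tool(claw=[0,-0.2,-0.2,-0.2,-0.2], travel=[[0,0,0],[0,0,0],[0,0,0],[0,0,0],[0,0,0]], delta_rot=[[0,0,0],[0,0,0],[0,0,0],[0,0,0],[0,0,0]])

```text
time_s: 33.1
tool_pos: [0.4943, -0.2749, 0.0104]
ee_rot: [3.141, 0.0, 1.516]
contact_force: [-0.6, 0.6, 0.2]
opening: 0.6
grasp_force: 0.0
```

Call:
servo_tool(claw=[-0.2,-0.2,0.5,1,1], travel=[[0,0,-0.02],[0,0,-0.06],[0,0,-0.11],[0,0,-0.16],[0,0,-0.19]], delta_rot=[[0,0,0],[0,0,0],[0,0,0],[0,0,0],[0,0,0]])

```text
time_s: 33.6
tool_pos: [0.4952, -0.2763, 0.2047]
ee_rot: [3.136, 0.003, 1.515]
contact_force: [1.2, -0.4, 0.0]
opening: 0.093
grasp_force: 0.0
```

Run:
```python
from fit import *
st()
f=grab_frame('top');g=grab_frame('side')
for n,z in(('test_top',.07),('lever_grip',.093),('lever_pivot',.06),('blade_tip',.014),('power_box',0)):
    o=[tip_of(c,n) for c in('top','side')]
    print(n,[[(round(a['score'],2),np.round(a['uv'],1).tolist(),np.round(onz(q,a['uv'],z)[:2],4).tolist()) for a in r[:1]] for r,q in zip(o,(f,g))])
for k,n in(((-.035,.001,.07),'test'),((.04,.015+.034*np.sin(.22),.06+.034*np.cos(.22)),'grip'),((.04,.015,.06),'piv')):
    w=bw(*k);print(n,np.round(w,4),proj(f,w),proj(g,w))
im=f['frame'];hsv=cv2.cvtColor(im,cv2.COLOR_BGR2HSV)
m=cv2.inRange(hsv,(45,80,40),(85,255,255));m[:,:215]=0;m[:,320:]=0;m[:135]=0;m[250:]=0
q=np.argwhere(m);print('green',len(q),q.mean(0)[::-1],onz(f,q.mean(0)[::-1],.069) if len(q) else '')
A=cv2.resize(im[125:300,200:450],None,fx=3.2,fy=3.2,interpolation=cv2.INTER_CUBIC)
cv2.imwrite('pics/c10.png',A)
```

```text
{'time_s': 33.6, 'tool_pos': [0.4952, -0.2763, 0.2047], 'ee_rot': [3.1362, 0.0025, 1.5153], 'contact_force': [1.2224, -0.3556, 0.0086], 'opening': 0.0928, 'grasp_force': 0.0, 'qpos': [-0.0845, 0.4353, 0.7996, 1.5364, -0.3203, 1.2994, 0.6976]}
test_top [[(0.58, [267.8, 202.0], [0.5581, 0.0355])], []]
lever_grip [[(0.59, [256.8, 169.8], [0.6271, 0.0604])], [(0.57, [263.7, 325.9], [0.3793, 0.4125])]]
lever_pivot [[(0.52, [386.2, 236.7], [0.4808, -0.2343])], []]
blade_tip [[(0.93, [357.2, 233.3], [0.4922, -0.1788])], [(0.84, [318.9, 208.5], [0.5153, -0.174])]]
power_box [[(0.95, [267.9, 193.7], [0.5901, 0.0354])], [(0.72, [264.1, 239.0], [0.5941, 0.0344])]]
test [0.5556 0.034  0.07  ] [[268.47976314 203.06312394]] [[276.05322124 222.47042775]]
grip [0.6277 0.0639 0.0932] [[255.25912229 169.5467707 ]] [[248.17083727 213.70116467]]
piv [0.6285 0.0565 0.06  ] [[258.8868571  172.67703958]] [[249.52604555 222.2561931 ]]
green 113 [269.19469027 202.02654867] [0.55816596 0.03236194 0.069     ]
```

View pics/c10.png

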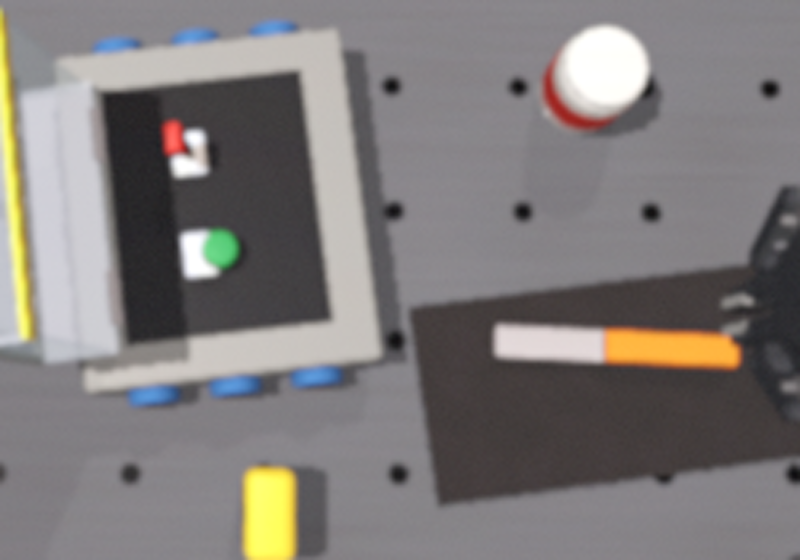

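The blade lies on the mat, crop (495–740,345). The cover is open, the button is at crop (220,248) and the lever stands up at (185,145).

Run:
```python
from h import *
y=1.686
chain([(.525,-.12,.2,1.6),(.5565,.0335,.15,y),(.5565,.0335,.075,y)],(.4935,-.275,.2,1.517))
```

```text
[0.525, -0.12, 0.2, 1.6] -> [0.156, 0.023, 0.0] [0.0, 0.0, -0.04] 
[0.5565, 0.0335, 0.15, 1.686] -> [0.153, 0.036, 0.05] [-0.0, 0.0, -0.041] 
[0.5565, 0.0335, 0.075, 1.686] -> [-0.0, 0.0, 0.075] [-0.0, 0.0, 0.0]
```

Call:
servo_tool(claw=[1,1,1,1,1], travel=[[0.156,0.023,0],[0.156,0.023,0],[0.156,0.023,0],[0.156,0.023,0],[0.156,0.023,0]], delta_rot=[[0,0,-0.04],[0,0,-0.04],[0,0,-0.04],[0,0,-0.04],[0,0,-0.04]])

```text
time_s: 34.7
tool_pos: [0.5263, -0.1173, 0.1998]
ee_rot: [-3.141, -0.001, 1.606]
contact_force: [-0.4, -1.4, -0.8]
opening: -0.001
grasp_force: 0.0
```

Call:
servo_tool(claw=[1,1,1,1,1], travel=[[0.05,0.012,0.017],[0.09,0.02,0.034],[0.13,0.03,0.045],[0.153,0.036,0.05],[0.153,0.036,0.05]], delta_rot=[[0,0,-0.02],[0,0,-0.041],[0,0,-0.041],[0,0,-0.041],[0,0,-0.041]])

```text
time_s: 35.2
tool_pos: [0.5573, 0.0367, 0.1488]
ee_rot: [-3.14, -0.001, 1.69]
contact_force: [-1.0, -0.4, 0.2]
opening: 0.001
grasp_force: 0.0
```

Call:
servo_tool(claw=[1,1,1,1,1], travel=[[0,0,0.02],[0,0,0.04],[0,0,0.06],[0,0,0.07],[0,0,0.075]], delta_rot=[[0,0,0],[0,0,0],[0,0,0],[0,0,0],[0,0,0]])

```text
time_s: 35.7
tool_pos: [0.5569, 0.0307, 0.0748]
ee_rot: [-3.14, 0.002, 1.682]
contact_force: [-0.1, -0.7, -0.1]
opening: 0.002
grasp_force: 0.0
```

Call:
servo_tool(claw=[1,1,1,1,1], travel=[[0,0,0.005],[0,0,0.009],[0,0,0.012],[0,0,0.0135],[0,0,0.0135]], delta_rot=[[0,0,0],[0,0,0],[0,0,0],[0,0,0],[0,0,0]])

```text
time_s: 36.2
tool_pos: [0.5581, 0.0326, 0.0625]
ee_rot: [3.14, 0.001, 1.685]
contact_force: [-0.3, -2.4, 3.5]
opening: 0.005
grasp_force: 1.8
```

Call:
servo_tool(claw=[1,1,1,1,1], travel=[[0,0,0],[0,0,0],[0,0,0],[0,0,0],[0,0,0]], delta_rot=[[0,0,0],[0,0,0],[0,0,0],[0,0,0],[0,0,0]])

```text
time_s: 36.7
tool_pos: [0.558, 0.0335, 0.0622]
ee_rot: [3.14, 0.0, 1.685]
contact_force: [1.0, -2.5, 4.0]
opening: -0.0
grasp_force: 2.3
```

Call:
servo_tool(claw=[1,1,1,1,1], travel=[[0,0,-0.03],[0,0,-0.08],[0,0,-0.12],[0,0,-0.1385],[0,0,-0.1385]], delta_rot=[[0,0,0],[0,0,0],[0,0,0],[0,0,0],[0,0,0]])

```text
time_s: 37.2
tool_pos: [0.5587, 0.0354, 0.2028]
ee_rot: [3.137, -0.003, 1.687]
contact_force: [1.3, -0.8, 0.2]
opening: -0.003
grasp_force: 0.0
```

Call:
servo_tool(claw=[1,1,1,1,1], travel=[[-0.2,0,0],[-0.2,0,0],[-0.2,0,0],[-0.2,0,0],[-0.2,0,0]], delta_rot=[[0,0,0],[0,0,0],[0,0,0],[0,0,0],[0,0,0]])

```text
time_s: 37.7
tool_pos: [0.5765, -0.1753, 0.1982]
ee_rot: [-3.136, 0.005, 1.671]
contact_force: [-1.3, -0.8, -0.3]
opening: 0.003
grasp_force: 0.0
```

Run:
```python
from fit import *
st()
f=grab_frame('top')
for n,z in(('lever_grip',.07),('lever_pivot',.06)):
    o=tip_of('top',n);print(n,[(round(a['score'],2),np.round(a['uv'],1).tolist(),np.round(onz(f,a['uv'],z)[:2],4).tolist()) for a in o[:2]])
for k,n in(((.04,.015-.034*np.sin(1.28),.06+.034*np.cos(1.28)),'grip dropped'),((.04,.023,.093),'up')):
    w=bw(*k);print(n,np.round(w,4),proj(f,w))
im=f['frame'];hsv=cv2.cvtColor(im,cv2.COLOR_BGR2HSV)
m=cv2.inRange(hsv,(0,130,80),(6,255,255))|cv2.inRange(hsv,(174,130,80),(180,255,255));m[:,:215]=0;m[:,320:]=0;m[:135]=0;m[250:]=0
q=np.argwhere(m);print('red',len(q),q.mean(0)[::-1] if len(q) else '')
cv2.imwrite('pics/c11.png',cv2.resize(im[125:265,200:370],None,fx=3,fy=3,interpolation=cv2.INTER_CUBIC))
```

```text
{'time_s': 37.7, 'tool_pos': [0.5765, -0.1753, 0.1982], 'ee_rot': [-3.1361, 0.0055, 1.6708], 'contact_force': [-1.2502, -0.7509, -0.3299], 'opening': 0.0031, 'grasp_force': 0.0, 'qpos': [-0.211, 0.5099, 0.7235, 1.43, -0.3314, 1.33, 0.6282]}
lever_grip [(0.67, [273.9, 170.5], [0.6314, 0.0218])]
lever_pivot [(0.45, [258.1, 170.3], [0.6342, 0.0584])]
grip dropped [0.6323 0.0241 0.0697] [[272.891668   170.17105859]]
up [0.6276 0.0644 0.093 ] [[255.00344855 169.59396682]]
red 128 [272.34375  168.921875]
```

View pics/c11.png

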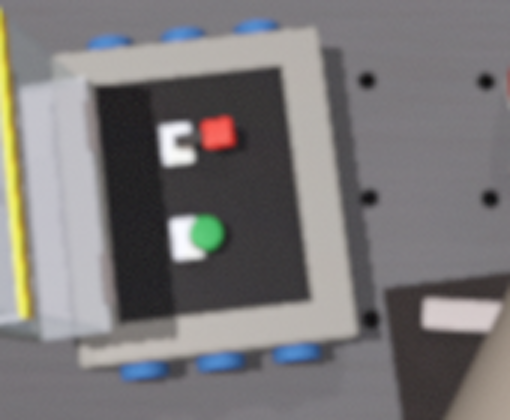

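The lever has dropped: the handle is at crop (217,133). Now I grip it and swing it back up.

Run:
```python
from h import *
y=1.686
chain([(.634,.024,.15,y),(.634,.024,.058,y)],(.5795,-.1652,.2,y))
P=lambda a:np.array([15-34*np.sin(a),60+34*np.cos(a)-12])
c=P(1.28)
al=np.linspace(1.28,-.28,16)[1:]
for k in range(3):
    print([[float(v) for v in np.round([(P(a)-c)[0]/1000,0,-(P(a)-c)[1]/1000],3)] for a in al[5*k:5*k+5]]);c=P(al[5*k+4])
```

```text
[0.634, 0.024, 0.15, 1.686] -> [0.182, 0.076, 0.05] [0.0, 0.0, 0.0] 
[0.634, 0.024, 0.058, 1.686] -> [-0.0, -0.0, 0.092] [0.0, 0.0, 0.0] 
[[0.001, 0.0, -0.003], [0.003, 0.0, -0.007], [0.005, 0.0, -0.01], [0.007, 0.0, -0.012], [0.009, 0.0, -0.015]]
[[0.003, 0.0, -0.002], [0.006, 0.0, -0.004], [0.009, 0.0, -0.006], [0.012, 0.0, -0.007], [0.015, 0.0, -0.008]]
[[0.003, 0.0, -0.001], [0.007, 0.0, -0.001], [0.011, 0.0, -0.001], [0.014, 0.0, -0.0], [0.017, 0.0, 0.0]]
```

Call:
servo_tool(claw=[-0.2,-0.2,-0.2,-0.2,-0.2], travel=[[0.182,0.076,0.05],[0.182,0.076,0.05],[0.182,0.076,0.05],[0.182,0.076,0.05],[0.182,0.076,0.05]], delta_rot=[[0,0,0],[0,0,0],[0,0,0],[0,0,0],[0,0,0]])

```text
time_s: 38.35
tool_pos: [0.6337, 0.0413, 0.1458]
ee_rot: [-3.137, -0.011, 1.705]
contact_force: [-0.4, 1.1, -0.1]
opening: 0.599
grasp_force: 0.0
```

Call:
servo_tool(claw=[-0.2,-0.2,-0.2,-0.2,-0.2], travel=[[0,0,0],[0,0,0.02],[0,0,0.04],[0,0,0.06],[0,0,0.07]], delta_rot=[[0,0,0],[0,0,0],[0,0,0],[0,0,0],[0,0,0]])

```text
time_s: 38.85
tool_pos: [0.633, 0.0237, 0.0785]
ee_rot: [-3.138, -0.0, 1.684]
contact_force: [-0.7, -0.0, 0.1]
opening: 0.599
grasp_force: 0.0
```

Call:
servo_tool(claw=[-0.2,-0.2,-0.2,-0.2,-0.2], travel=[[0,0,0.006],[0,0,0.012],[0,0,0.018],[0,0,0.022],[0,0,0.022]], delta_rot=[[0,0,0],[0,0,0],[0,0,0],[0,0,0],[0,0,0]])

```text
time_s: 39.35
tool_pos: [0.6347, 0.0245, 0.058]
ee_rot: [-3.141, -0.0, 1.685]
contact_force: [-0.4, -0.1, -0.0]
opening: 0.601
grasp_force: 0.0
```

Call:
servo_tool(claw=[1,1,1,1,1], travel=[[0,0,0],[0,0,0],[0,0,0],[0,0,0],[0,0,0]], delta_rot=[[0,0,0],[0,0,0],[0,0,0],[0,0,0],[0,0,0]])

```text
time_s: 39.85
tool_pos: [0.6362, 0.0244, 0.0591]
ee_rot: [3.139, 0.001, 1.686]
contact_force: [2.4, 0.4, 2.1]
opening: 0.217
grasp_force: 59.4
```

Gripped: an opening of 0.217 is about 18.4 mm. I swing it up.

Call:
servo_tool(claw=[1,1,1,1,1], travel=[[0.001,0,-0.003],[0.003,0,-0.007],[0.005,0,-0.01],[0.007,0,-0.012],[0.009,0,-0.015]], delta_rot=[[0,0,0],[0,0,0],[0,0,0],[0,0,0],[0,0,0]])

```text
time_s: 40.35
tool_pos: [0.6351, 0.0324, 0.0711]
ee_rot: [3.14, 0.003, 1.685]
contact_force: [7.5, -1.7, -12.8]
opening: 0.212
grasp_force: 59.0
```

Call:
servo_tool(claw=[1,1,1,1,1], travel=[[0.003,0,-0.002],[0.006,0,-0.004],[0.009,0,-0.006],[0.012,0,-0.007],[0.015,0,-0.008]], delta_rot=[[0,0,0],[0,0,0],[0,0,0],[0,0,0],[0,0,0]])

```text
time_s: 40.85
tool_pos: [0.6337, 0.0439, 0.0798]
ee_rot: [3.139, 0.008, 1.683]
contact_force: [7.6, -5.1, -8.0]
opening: 0.211
grasp_force: 58.9
```

Call:
servo_tool(claw=[1,1,1,1,1], travel=[[0.003,0,-0.001],[0.007,0,-0.001],[0.011,0,-0.001],[0.014,0,0],[0.017,0,0]], delta_rot=[[0,0,0],[0,0,0],[0,0,0],[0,0,0],[0,0,0]])

```text
time_s: 41.35
tool_pos: [0.6328, 0.0544, 0.0827]
ee_rot: [3.137, 0.015, 1.678]
contact_force: [3.2, -11.9, 4.5]
opening: 0.204
grasp_force: 58.4
```

Run:
```python
from fit import *
f=grab_frame('side');g=grab_frame('top')
for n,q in(('side',f),('top',g)):
    print(n,[(round(a['score'],2),np.round(a['uv'],1).tolist()) for a in tip_of(n,'lever_grip')[:1]])
print('up',proj(f,bw(.042,.0224,.0932)),'drop',proj(f,bw(.042,-.0176,.0697)))
A=cv2.resize(f['frame'][170:270,200:320],None,fx=5,fy=5,interpolation=cv2.INTER_CUBIC)
cv2.imwrite('pics/c12.png',A)
```

```text
side [(0.28, [272.6, 311.5])]
top [(0.58, [374.3, 233.0])]
up [[247.51813796 213.54086784]] drop [[253.5446396  213.44305452]]
```

View pics/c12.png

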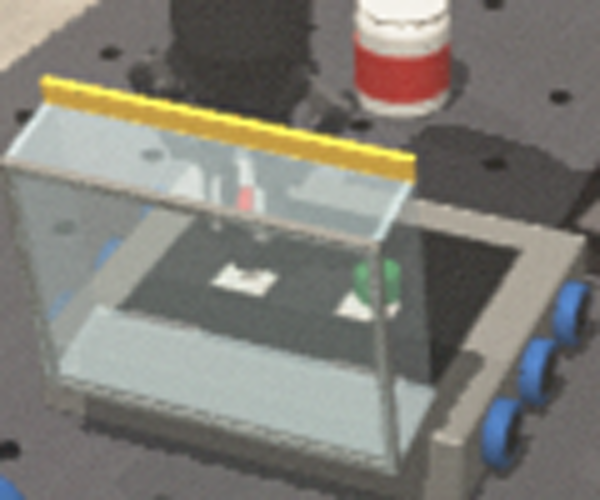

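The handle is at crop (245,200), nearly upright but pulled short by friction in the pads. I push a little farther.

Call:
servo_tool(claw=[1,1,1,1,1], travel=[[0.002,0,0],[0.004,0,0],[0.006,0,0],[0.008,0,0],[0.008,0,0]], delta_rot=[[0,0,0],[0,0,0],[0,0,0],[0,0,0],[0,0,0]])

```text
time_s: 42.05
tool_pos: [0.631, 0.0681, 0.0828]
ee_rot: [3.138, 0.007, 1.684]
contact_force: [3.4, -5.9, 3.1]
opening: 0.182
grasp_force: 58.1
```

Call:
servo_tool(claw=[1,1,1,1,1], travel=[[0.001,0,0],[0.002,0,0],[0.003,0,0],[0.004,0,0],[0.004,0,0]], delta_rot=[[0,0,0],[0,0,0],[0,0,0],[0,0,0],[0,0,0]])

```text
time_s: 42.55
tool_pos: [0.6274, 0.0779, 0.0806]
ee_rot: [-3.138, -0.001, 1.686]
contact_force: [-0.6, 0.0, -0.4]
opening: -0.0
grasp_force: 0.0
```

Call:
servo_tool(claw=[1,1,1,1,1], travel=[[0,0,-0.02],[0,0,-0.05],[0,0,-0.09],[0,0,-0.12],[0,0,-0.12]], delta_rot=[[0,0,0],[0,0,0],[0,0,0],[0,0,0],[0,0,0]])

```text
time_s: 43.05
tool_pos: [0.6312, 0.0769, 0.2065]
ee_rot: [3.133, -0.0, 1.686]
contact_force: [0.8, -0.7, 0.2]
opening: 0.003
grasp_force: 0.0
```

Call:
servo_tool(claw=[1,1,1,1,1], travel=[[-0.22,0,0],[-0.22,0,0],[-0.22,0,0],[-0.22,0,0],[-0.22,0,0]], delta_rot=[[0,0,0],[0,0,0],[0,0,0],[0,0,0],[0,0,0]])

```text
time_s: 43.55
tool_pos: [0.6513, -0.1493, 0.2001]
ee_rot: [-3.137, 0.004, 1.676]
contact_force: [-0.6, -1.0, 0.3]
opening: -0.001
grasp_force: 0.0
```

Run:
```python
from fit import *
st()
f=grab_frame('top')
im=f['frame'];hsv=cv2.cvtColor(im,cv2.COLOR_BGR2HSV)
m=cv2.inRange(hsv,(0,130,80),(6,255,255))|cv2.inRange(hsv,(174,130,80),(180,255,255));m[:,:215]=0;m[:,320:]=0;m[:135]=0;m[250:]=0
q=np.argwhere(m);print('red',len(q),q.mean(0)[::-1] if len(q) else '')
for a in(0,.1,.2,1.5):
    al=a-.22;print(a,proj(f,bw(.042,.015-.034*np.sin(al),.06+.034*np.cos(al))))
cv2.imwrite('pics/c13.png',cv2.resize(im[125:265,200:370],None,fx=3,fy=3,interpolation=cv2.INTER_CUBIC))
import glob
```

```text
{'time_s': 43.55, 'tool_pos': [0.6513, -0.1493, 0.2001], 'ee_rot': [-3.1372, 0.004, 1.6764], 'contact_force': [-0.5629, -1.0193, 0.2816], 'opening': -0.0009, 'grasp_force': 0.0, 'qpos': [-0.1839, 0.6468, 0.6882, 1.2065, -0.3918, 1.4212, 0.5648]}
red 128 [272.34375  168.921875]
0 [[255.16465631 168.68100697]]
0.1 [[256.64771555 168.45871099]]
0.2 [[258.15405701 168.27138977]]
1.5 [[272.79366071 169.32869491]]
```

View pics/c13.png

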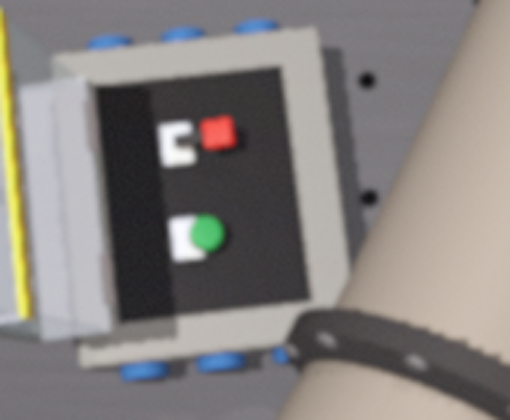

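The lever has fallen back: the handle is at crop (217,133) again. That is my 14th picture, so I go on by numbers only. This time the tool tilts along with the lever, so the handle turns less in the pads.

```bash
cat >> h.py <<'E'
def pose(w):
    return np.array(w[:3],float),Ro.from_euler('xyz',[np.pi,0,w[3]])*Ro.from_rotvec([0,w[4] if len(w)>4 else 0,0])
def rows(start,wps):
    """5 waypoints of one call, each from the call's start"""
    p,R=pose(start)
    T=[];D=[]
    for w in wps:
        q,Q=pose(w);T.append(np.round(R.inv().apply(q-p),4).tolist());D.append(np.round((R.inv()*Q).as_rotvec()/np.radians(120),4).tolist())
    print(T,D)
def lev(al,phi,off=.010,yaw=1.686):
    y=.016-.034*np.sin(al)+off*np.sin(phi);z=.060+.034*np.cos(al)-off*np.cos(phi)
    return (*bw(.042,y,z),yaw,phi)
E
python3 - <<'E'
from h import *
s=(.6532,-.1419,.201,1.686)
a=lev(1.28,.4);up=(a[0],a[1],.16,1.686,.4);print(a)
chain([(*up[:3],1.686,.2),up,(a[0],a[1],.08,1.686,.4),a],s)
al=np.linspace(1.28,-.2,21);ph=np.linspace(.4,-.1,21)
for k in range(4):
    rows(lev(al[5*k],ph[5*k]),[lev(al[i],ph[i]) for i in range(5*k+1,5*k+6)])
print([lev(al[i],ph[i]) for i in (5,10,15,20)])
g=grab_frame('side');im=g['frame'][185:240,225:290];hsv=cv2.cvtColor(im,cv2.COLOR_BGR2HSV)
m=cv2.inRange(hsv,(0,60,80),(8,255,255))|cv2.inRange(hsv,(172,60,80),(180,255,255))
q=np.argwhere(m);print('side red',len(q),q.mean(0)[::-1]+[225,185] if len(q) else '')
E
```

```text
(np.float64(0.6336773802865928), np.float64(0.02922474836056352), np.float64(0.06053770718745763), 1.686, 0.4)
[np.float64(0.6336773802865928), np.float64(0.02922474836056352), 0.16, 1.686, 0.2] -> [0.172, 0.0, 0.041] [0.0, 0.095, -0.0] 
[np.float64(0.6336773802865928), np.float64(0.02922474836056352), 0.16, 1.686, 0.4] -> [0.0, 0.0, 0.0] [0.0, 0.096, -0.0] 
[np.float64(0.6336773802865928), np.float64(0.02922474836056352), 0.08, 1.686, 0.4] -> [-0.031, 0.0, 0.074] [0.0, -0.0, 0.0] 
[np.float64(0.6336773802865928), np.float64(0.02922474836056352), np.float64(0.06053770718745763), 1.686, 0.4] -> [-0.008, 0.0, 0.018] [0.0, -0.0, 0.0] 
[[0.0014, 0.0, -0.0019], [0.003, 0.0, -0.0036], [0.0047, 0.0, -0.0053], [0.0065, 0.0, -0.0068], [0.0084, 0.0, -0.0081]] [[0.0, -0.0119, -0.0], [0.0, -0.0239, -0.0], [-0.0, -0.0358, 0.0], [0.0, -0.0477, -0.0], [0.0, -0.0597, 0.0]]
[[0.0018, 0.0, -0.0014], [0.0038, 0.0, -0.0027], [0.0058, 0.0, -0.0038], [0.0079, 0.0, -0.0047], [0.01, 0.0, -0.0055]] [[-0.0, -0.0119, 0.0], [-0.0, -0.0239, 0.0], [0.0, -0.0358, -0.0], [-0.0, -0.0477, -0.0], [0.0, -0.0597, -0.0]]
[... 335 characters left out ...]
.0, 0.0004]] [[-0.0, -0.0119, 0.0], [0.0, -0.0239, -0.0], [0.0, -0.0358, -0.0], [-0.0, -0.0477, -0.0], [0.0, -0.0597, 0.0]]
[(np.float64(0.6331552027558373), np.float64(0.033745388065293154), np.float64(0.07124310350633721), 1.686, np.float64(0.275)), (np.float64(0.6322210023011781), np.float64(0.041833027649092365), np.float64(0.07927438438700961), 1.686, np.float64(0.15000000000000002)), (np.float64(0.6310179961287651), np.float64(0.052247794941312306), np.float64(0.08351300691216802), 1.686, np.float64(0.025000000000000022)), (np.float64(0.6297261034414109), np.float64(0.06343207812609938), np.float64(0.08337222199382197), 1.686, np.float64(-0.1))]
side red 118 [275.59322034 191.56779661]
```

Call:
servo_tool(claw=[-0.2,-0.2,-0.2,-0.2,-0.2], travel=[[0.05,0,0.011],[0.1,0,0.022],[0.15,0,0.036],[0.172,0,0.041],[0.172,0,0.041]], delta_rot=[[0,0.03,0],[0,0.06,0],[0,0.095,0],[0,0.095,0],[0,0.095,0]])

```text
time_s: 44.15
tool_pos: [0.6319, 0.0394, 0.1579]
ee_rot: [-3.136, -0.207, 1.696]
contact_force: [0.5, 1.2, 0.4]
opening: 0.6
grasp_force: 0.0
```

Call:
servo_tool(claw=[-0.2,-0.2,-0.2,-0.2,-0.2], travel=[[0,0,0],[0,0,0],[0,0,0],[0,0,0],[0,0,0]], delta_rot=[[0,0.04,0],[0,0.08,0],[0,0.096,0],[0,0.096,0],[0,0.096,0]])

```text
time_s: 44.65
tool_pos: [0.6343, 0.0302, 0.1603]
ee_rot: [-3.141, -0.4, 1.686]
contact_force: [0.6, -0.1, 0.2]
opening: 0.6
grasp_force: 0.0
```

Call:
servo_tool(claw=[-0.2,-0.2,-0.2,-0.2,-0.2], travel=[[-0.008,0,0.02],[-0.016,0,0.04],[-0.025,0,0.06],[-0.031,0,0.074],[-0.031,0,0.074]], delta_rot=[[0,0,0],[0,0,0],[0,0,0],[0,0,0],[0,0,0]])

```text
time_s: 45.15
tool_pos: [0.6326, 0.0315, 0.0778]
ee_rot: [-3.137, -0.401, 1.685]
contact_force: [0.8, -0.4, 0.3]
opening: 0.6
grasp_force: 0.0
```

Call:
servo_tool(claw=[-0.2,-0.2,-0.2,-0.2,-0.2], travel=[[-0.002,0,0.005],[-0.004,0,0.01],[-0.006,0,0.015],[-0.008,0,0.018],[-0.008,0,0.018]], delta_rot=[[0,0,0],[0,0,0],[0,0,0],[0,0,0],[0,0,0]])

```text
time_s: 45.65
tool_pos: [0.634, 0.0291, 0.0599]
ee_rot: [-3.141, -0.4, 1.685]
contact_force: [0.9, -0.2, -0.6]
opening: 0.598
grasp_force: 0.0
```

Call:
servo_tool(claw=[1,1,1,1,1], travel=[[0,0,0],[0,0,0],[0,0,0],[0,0,0],[0,0,0]], delta_rot=[[0,0,0],[0,0,0],[0,0,0],[0,0,0],[0,0,0]])

```text
time_s: 46.15
tool_pos: [0.6356, 0.0291, 0.061]
ee_rot: [3.139, -0.399, 1.686]
contact_force: [4.1, 0.1, 1.2]
opening: 0.217
grasp_force: 59.2
```

Call:
servo_tool(claw=[1,1,1,1,1], travel=[[0.0014,0.001,-0.0019],[0.003,0.002,-0.0036],[0.0047,0.002,-0.0053],[0.0065,0.002,-0.0068],[0.0084,0.002,-0.0081]], delta_rot=[[0,-0.012,0],[0,-0.024,0],[0,-0.036,0],[0,-0.048,0],[0,-0.06,0]])

```text
time_s: 46.65
tool_pos: [0.6351, 0.0331, 0.0697]
ee_rot: [-3.14, -0.27, 1.684]
contact_force: [5.1, 0.0, -9.1]
opening: 0.214
grasp_force: 59.3
```

Call:
servo_tool(claw=[1,1,1,1,1], travel=[[0.0018,0,-0.0014],[0.0038,0,-0.0027],[0.0058,0,-0.0038],[0.0079,0,-0.0047],[0.01,0,-0.0055]], delta_rot=[[0,-0.012,0],[0,-0.024,0],[0,-0.036,0],[0,-0.048,0],[0,-0.06,0]])

```text
time_s: 47.15
tool_pos: [0.6342, 0.0412, 0.0783]
ee_rot: [-3.14, -0.145, 1.684]
contact_force: [4.8, -2.7, -11.5]
opening: 0.215
grasp_force: 59.4
```

Call:
servo_tool(claw=[1,1,1,1,1], travel=[[0.0021,0,-0.0009],[0.0043,0,-0.0016],[0.0065,0,-0.0021],[0.0087,0,-0.0025],[0.011,0,-0.0026]], delta_rot=[[0,-0.012,0],[0,-0.024,0],[0,-0.036,0],[0,-0.048,0],[0,-0.06,0]])

```text
time_s: 47.65
tool_pos: [0.6332, 0.0494, 0.0828]
ee_rot: [-3.141, -0.017, 1.683]
contact_force: [6.0, -7.7, -15.4]
opening: 0.214
grasp_force: 58.9
```

```bash
cat >> h.py <<'E'
def redlev():
    g=grab_frame('side');im=g['frame'][195:240,225:268];hsv=cv2.cvtColor(im,cv2.COLOR_BGR2HSV)
    m=cv2.inRange(hsv,(0,50,80),(10,255,255))|cv2.inRange(hsv,(170,50,80),(180,255,255))
    q=np.argwhere(m);print('side red',len(q),np.round(q.mean(0)[::-1]+[225,195],1) if len(q) else '',q.min(0)[::-1]+[225,195] if len(q) else '',q.max(0)[::-1]+[225,195] if len(q) else '')
    for a in(0,.2,.4,1.5):
        al=a-.22;print(a,np.round(proj(g,bw(.042,.016-.034*np.sin(al),.06+.034*np.cos(al))),1))
E
python3 - <<'E'
from h import *
st();redlev()
E
```

```text
{'time_s': 47.65, 'tool_pos': [0.6332, 0.0494, 0.0828], 'ee_rot': [-3.1406, -0.0167, 1.683], 'contact_force': [5.9957, -7.6862, -15.3679], 'opening': 0.2137, 'grasp_force': 58.9164, 'qpos': [-0.5117, 0.6707, 0.6633, 1.4777, -0.4509, 1.1496, 0.3467]}
side red 14 [249.1 209.1] [248 207] [250 211]
0 [[247.4 213.7]]
0.2 [[248.4 212.3]]
0.4 [[249.4 211.2]]
1.5 [[253.4 213.6]]
```

Call:
servo_tool(claw=[1,1,1,1,1], travel=[[0.0023,0,0.0005],[0.0045,0,0.001],[0.007,0,0.002],[0.0095,0,0.0025],[0.012,0,0.003]], delta_rot=[[0,-0.012,0],[0,-0.024,0],[0,-0.036,0],[0,-0.048,0],[0,-0.06,0]])

```text
time_s: 48.2
tool_pos: [0.6322, 0.0587, 0.0838]
ee_rot: [3.142, 0.111, 1.681]
contact_force: [0.6, -10.8, 0.9]
opening: 0.213
grasp_force: 58.6
```

Run:
```python
from h import *
st();redlev()
```

```text
{'time_s': 48.2, 'tool_pos': [0.6322, 0.0587, 0.0838], 'ee_rot': [3.1416, 0.1108, 1.6814], 'contact_force': [0.6199, -10.849, 0.8681], 'opening': 0.2126, 'grasp_force': 58.5565, 'qpos': [-0.6331, 0.6881, 0.7225, 1.4812, -0.3593, 1.1251, 0.2326]}
side red 10 [247.5 210.6] [247 208] [248 215]
0 [[247.4 213.7]]
0.2 [[248.4 212.3]]
0.4 [[249.4 211.2]]
1.5 [[253.4 213.6]]
```

Call:
servo_tool(claw=[1,1,1,1,1], travel=[[0.001,0,0],[0.002,0,0],[0.003,0,0],[0.004,0,0],[0.004,0,0]], delta_rot=[[0,-0.015,0],[0,-0.03,0],[0,-0.045,0],[0,-0.06,0],[0,-0.06,0]])

```text
time_s: 48.75
tool_pos: [0.6313, 0.066, 0.0826]
ee_rot: [-3.14, 0.234, 1.685]
contact_force: [1.4, -6.8, -1.4]
opening: 0.205
grasp_force: 58.6
```

Run:
```python
from h import *
st();redlev()
```

```text
{'time_s': 48.75, 'tool_pos': [0.6313, 0.066, 0.0826], 'ee_rot': [-3.1403, 0.2338, 1.685], 'contact_force': [1.4371, -6.8454, -1.3974], 'opening': 0.2049, 'grasp_force': 58.6155, 'qpos': [-0.7383, 0.7241, 0.7758, 1.4768, -0.2774, 1.1163, 0.1335]}
side red 6 [246.3 213.5] [246 209] [247 216]
0 [[247.4 213.7]]
0.2 [[248.4 212.3]]
0.4 [[249.4 211.2]]
1.5 [[253.4 213.6]]
```

Call:
servo_tool(claw=[0.2,-0.2,-0.2,-0.2,-0.2], travel=[[0,0,0],[0,0,0],[0,0,0],[0,0,0],[0,0,0]], delta_rot=[[0,0,0],[0,0,0],[0,0,0],[0,0,0],[0,0,0]])

```text
time_s: 49.3
tool_pos: [0.6317, 0.0693, 0.0804]
ee_rot: [-3.142, 0.227, 1.686]
contact_force: [-0.9, -0.3, -0.8]
opening: 0.602
grasp_force: 0.0
```

Call:
servo_tool(claw=[-0.2,-0.2,-0.2,-0.2,-0.2], travel=[[-0.005,0,-0.02],[-0.01,0,-0.045],[-0.018,0,-0.08],[-0.027,0,-0.117],[-0.027,0,-0.117]], delta_rot=[[0,0,0],[0,0,0],[0,0,0],[0,0,0],[0,0,0]])

```text
time_s: 49.8
tool_pos: [0.6354, 0.0679, 0.2069]
ee_rot: [3.13, 0.229, 1.683]
contact_force: [-0.0, -1.5, 0.2]
opening: 0.599
grasp_force: 0.0
```

Run:
```python
from h import *
s=st();redlev()
p=s['tool_pos']
chain([(*bw(.042,-.14,.20),1.686,-.05),(*bw(0,-.2,.2),1.686,0)])
```

```text
{'time_s': 49.8, 'tool_pos': [0.6354, 0.0679, 0.2069], 'ee_rot': [3.1297, 0.2285, 1.6827], 'contact_force': [-0.0363, -1.4777, 0.154], 'opening': 0.5994, 'grasp_force': 0.0, 'qpos': [-0.7494, 0.6185, 0.8269, 1.318, -0.2196, 1.3476, 0.1275]}
side red 23 [254.1 213.2] [251 211] [257 218]
0 [[247.4 213.7]]
0.2 [[248.4 212.3]]
0.4 [[249.4 211.2]]
1.5 [[253.4 213.6]]
[np.float64(0.6482871173163101), np.float64(-0.09725590889145636), 0.2, 1.686, -0.05] -> [-0.161, -0.005, 0.041] [0.003, 0.085, -0.001] 
[np.float64(0.6134493376787328), np.float64(-0.16167895686284317), 0.2, 1.686, 0] -> [-0.06, -0.042, 0.003] [0.0, 0.024, 0.0]
```

The handle slid in the pads, so the lever fell again. Instead I will push it up from below with the closed fingertips, tilted, from the -y side.

```bash
cat >> h.py <<'E'
PH=.5
def tc(y,z): # tcp from contact-corner box (y,z)
    return (*bw(.044,y-.011*np.cos(PH),z-.011*np.sin(PH)),1.686,PH)
def push(al,r=.037,pen=0.):
    s,c=np.sin(al),np.cos(al);k=.005-pen
    return tc(.016-r*s-k*c,.060+r*c-k*s)
E
python3 - <<'E'
from h import *
s=observe();up=.2
wp=[(*bw(.044,-.08,.2),1.686,.1),(*bw(.044,-.08,.14),1.686,.5)]
a=tc(-.055,.063);b=tc(-.0218,.063)
chain(wp+[(a[0],a[1],.09,1.686,.5),a,b])
al=np.linspace(1.28,-.22,16)
rows(b,[push(x) for x in al[1:6]])
rows(push(al[5]),[push(x) for x in al[6:11]])
rows(push(al[10]),[push(x) for x in al[11:16]])
print([np.round(v[:3],4) for v in (b,push(al[5]),push(al[10]),push(al[15]))])
E
```

```text
[np.float64(0.6433891055813186), np.float64(-0.03742272845581607), 0.2, 1.686, 0.1] -> [-0.103, -0.003, 0.028] [0.003, 0.157, -0.001] 
[np.float64(0.6433891055813186), np.float64(-0.03742272845581607), 0.14, 1.686, 0.5] -> [-0.006, 0.0, 0.06] [0.0, 0.191, 0.0] 
[np.float64(0.6416281349919355), np.float64(-0.022177504185617702), 0.09, 1.686, 0.5] -> [-0.01, 0.0, 0.051] [-0.0, -0.0, 0.0] 
[np.float64(0.6416281349919355), np.float64(-0.022177504185617702), np.float64(0.05772631907535377), 1.686, 0.5] -> [-0.015, 0.0, 0.028] [-0.0, -0.0, 0.0] 
[np.float64(0.6378185449372658), np.float64(0.010803202653614254), np.float64(0.05772631907535377), 1.686, 0.5] -> [0.029, 0.0, 0.016] [-0.0, -0.0, 0.0] 
[[0.0046, 0.0, -0.0049], [0.0073, 0.0, -0.0075], [0.0102, 0.0, -0.0098], [0.0134, 0.0, -0.0118], [0.0167, 0.0, -0.0134]] [[0.0, 0.0, 0.0], [0.0, 0.0, 0.0], [0.0, 0.0, 0.0], [0.0, 0.0, 0.0], [0.0, 0.0, 0.0]]
[[0.0035, 0.0, -0.0013], [0.0071, 0.0, -0.0023], [0.0108, 0.0, -0.0029], [0.0145, 0.0, -0.0032], [0.0182, 0.0, -0.003]] [[0.0, 0.0, 0.0], [0.0, 0.0, 0.0], [0.0, 0.0, 0.0], [0.0, 0.0, 0.0], [0.0, 0.0, 0.0]]
[[0.0037, 0.0, 0.0005], [0.0073, 0.0, 0.0014], [0.0109, 0.0, 0.0026], [0.0142, 0.0, 0.0042], [0.0174, 0.0, 0.0061]] [[0.0, 0.0, 0.0], [0.0, 0.0, 0.0], [0.0, 0.0, 0.0], [0.0, 0.0, 0.0], [0.0, 0.0, 0.0]]
[array([0.6378, 0.0108, 0.0577]), array([0.6369, 0.019 , 0.0775]), array([0.6352, 0.0334, 0.0889]), array([0.6331, 0.0515, 0.0919])]
```

Call:
servo_tool(claw=[1,1,1,1,1], travel=[[-0.03,0,0.008],[-0.06,-0.002,0.016],[-0.09,-0.003,0.024],[-0.103,-0.003,0.028],[-0.103,-0.003,0.028]], delta_rot=[[0.003,0.05,-0.001],[0.003,0.1,-0.001],[0.003,0.157,-0.001],[0.003,0.157,-0.001],[0.003,0.157,-0.001]])

```text
time_s: 50.35
tool_pos: [0.6395, -0.0451, 0.1949]
ee_rot: [-3.132, -0.098, 1.674]
contact_force: [0.3, 0.8, 0.3]
opening: -0.003
grasp_force: 0.0
```

Call:
servo_tool(claw=[1,1,1,1,1], travel=[[-0.002,0,0.02],[-0.004,0,0.04],[-0.006,0,0.06],[-0.006,0,0.06],[-0.006,0,0.06]], delta_rot=[[0,0.06,0],[0,0.12,0],[0,0.191,0],[0,0.191,0],[0,0.191,0]])

```text
time_s: 50.85
tool_pos: [0.6397, -0.037, 0.1337]
ee_rot: [-3.129, -0.502, 1.68]
contact_force: [0.8, 1.9, 0.2]
opening: 0.001
grasp_force: 0.0
```

Call:
servo_tool(claw=[1,1,1,1,1], travel=[[0,0,0],[0,0,0],[0,0,0],[0,0,0],[0,0,0]], delta_rot=[[0,0,0],[0,0,0],[0,0,0],[0,0,0],[0,0,0]])

```text
time_s: 51.35
tool_pos: [0.6408, -0.037, 0.1366]
ee_rot: [-3.135, -0.5, 1.685]
contact_force: [-0.5, 0.3, 0.9]
opening: 0.0
grasp_force: 0.0
```

Run:
```python
from h import *
st()
a=tc(-.055,.063)
chain([(a[0],a[1],.09,1.686,.5),a,tc(-.0218,.063)])
```

```text
{'time_s': 51.35, 'tool_pos': [0.6408, -0.037, 0.1366], 'ee_rot': [-3.1355, -0.5002, 1.6852], 'contact_force': [-0.5287, 0.2717, 0.8561], 'opening': 0.0, 'grasp_force': 0.0, 'qpos': [-0.0186, 0.7529, 0.5452, 1.2579, -0.7743, 1.5568, 0.7175]}
[np.float64(0.6416281349919355), np.float64(-0.022177504185617702), 0.09, 1.686, 0.5] -> [-0.01, 0.003, 0.048] [-0.003, -0.0, -0.0] 
[np.float64(0.6416281349919355), np.float64(-0.022177504185617702), np.float64(0.05772631907535377), 1.686, 0.5] -> [-0.015, -0.0, 0.028] [0.0, -0.0, -0.0] 
[np.float64(0.6378185449372658), np.float64(0.010803202653614254), np.float64(0.05772631907535377), 1.686, 0.5] -> [0.029, -0.0, 0.016] [0.0, -0.0, -0.0]
```

Call:
servo_tool(claw=[1,1,1,1,1], travel=[[-0.003,0.001,0.015],[-0.006,0.002,0.03],[-0.01,0.003,0.048],[-0.01,0.003,0.048],[-0.01,0.003,0.048]], delta_rot=[[-0.003,0,0],[-0.003,0,0],[-0.003,0,0],[-0.003,0,0],[-0.003,0,0]])

```text
time_s: 51.85
tool_pos: [0.6413, -0.0227, 0.0886]
ee_rot: [-3.139, -0.501, 1.683]
contact_force: [1.2, 0.1, 0.8]
opening: 0.001
grasp_force: 0.0
```

Call:
servo_tool(claw=[1,1,1,1,1], travel=[[-0.005,0,0.009],[-0.01,0,0.018],[-0.013,0,0.024],[-0.015,0,0.028],[-0.015,0,0.028]], delta_rot=[[0,0,0],[0,0,0],[0,0,0],[0,0,0],[0,0,0]])

```text
time_s: 52.35
tool_pos: [0.641, -0.0227, 0.0563]
ee_rot: [-3.139, -0.501, 1.683]
contact_force: [-0.6, -0.2, 0.4]
opening: -0.001
grasp_force: 0.0
```

Call:
servo_tool(claw=[1,1,1,1,1], travel=[[0.007,0,0.004],[0.014,0,0.008],[0.021,0,0.012],[0.029,0,0.016],[0.029,0,0.016]], delta_rot=[[0,0,0],[0,0,0],[0,0,0],[0,0,0],[0,0,0]])

```text
time_s: 52.85
tool_pos: [0.6379, 0.0122, 0.0577]
ee_rot: [-3.142, -0.502, 1.686]
contact_force: [0.2, 0.1, -0.4]
opening: 0.002
grasp_force: 0.2
```

Run:
```python
from h import *
st();redlev()
```

```text
{'time_s': 52.85, 'tool_pos': [0.6379, 0.0122, 0.0577], 'ee_rot': [-3.1415, -0.5015, 1.6864], 'contact_force': [0.2282, 0.0884, -0.4172], 'opening': 0.0015, 'grasp_force': 0.156, 'qpos': [-0.0858, 0.7954, 0.5114, 1.3907, -0.8232, 1.3843, 0.7576]}
side red 28 [253.5 211.5] [250 209] [257 217]
0 [[247.4 213.7]]
0.2 [[248.4 212.3]]
0.4 [[249.4 211.2]]
1.5 [[253.4 213.6]]
```

Call:
servo_tool(claw=[1,1,1,1,1], travel=[[0.0046,0,-0.0049],[0.0073,0,-0.0075],[0.0102,0,-0.0098],[0.0134,0,-0.0118],[0.0167,0,-0.0134]], delta_rot=[[0,0,0],[0,0,0],[0,0,0],[0,0,0],[0,0,0]])

```text
time_s: 53.4
tool_pos: [0.6371, 0.0182, 0.0774]
ee_rot: [-3.141, -0.501, 1.684]
contact_force: [-0.0, 0.0, -0.3]
opening: 0.001
grasp_force: 0.1
```

Call:
servo_tool(claw=[1,1,1,1,1], travel=[[0.0035,0,-0.0013],[0.0071,0,-0.0023],[0.0108,0,-0.0029],[0.0145,0,-0.0032],[0.0182,0,-0.003]], delta_rot=[[0,0,0],[0,0,0],[0,0,0],[0,0,0],[0,0,0]])

```text
time_s: 53.9
tool_pos: [0.6353, 0.0329, 0.0885]
ee_rot: [-3.141, -0.501, 1.684]
contact_force: [-0.5, -0.0, -0.4]
opening: -0.0
grasp_force: 0.1
```

Run:
```python
from h import *
st();redlev()
```

```text
{'time_s': 53.9, 'tool_pos': [0.6353, 0.0329, 0.0885], 'ee_rot': [-3.1407, -0.5006, 1.6836], 'contact_force': [-0.4741, -0.0178, -0.3606], 'opening': -0.0001, 'grasp_force': 0.0904, 'qpos': [-0.1242, 0.747, 0.5201, 1.3939, -0.8099, 1.4055, 0.7038]}
side red 30 [250.  209.8] [247 208] [253 212]
0 [[247.4 213.7]]
0.2 [[248.4 212.3]]
0.4 [[249.4 211.2]]
1.5 [[253.4 213.6]]
```

Rising as planned. I finish the arc with a slight overpush.

Call:
servo_tool(claw=[1,1,1,1,1], travel=[[0.0037,0,0.0005],[0.0073,0,0.0014],[0.0109,0,0.0026],[0.0142,0,0.0042],[0.0174,0,0.0061]], delta_rot=[[0,0,0],[0,0,0],[0,0,0],[0,0,0],[0,0,0]])

```text
time_s: 54.45
tool_pos: [0.6332, 0.0512, 0.0914]
ee_rot: [-3.141, -0.501, 1.684]
contact_force: [-0.0, -0.3, 0.7]
opening: 0.0
grasp_force: 0.0
```

Call:
servo_tool(claw=[1,1,1,1,1], travel=[[0.001,0,0],[0.0015,0,0.0005],[0.002,0,0.001],[0.002,0,0.001],[0.002,0,0.001]], delta_rot=[[0,0,0],[0,0,0],[0,0,0],[0,0,0],[0,0,0]])

```text
time_s: 54.95
tool_pos: [0.633, 0.0527, 0.0913]
ee_rot: [-3.141, -0.5, 1.683]
contact_force: [-0.0, 0.5, -0.4]
opening: -0.002
grasp_force: 0.0
```

Run:
```python
from h import *
st();redlev()
```

```text
{'time_s': 54.95, 'tool_pos': [0.633, 0.0527, 0.0913], 'ee_rot': [-3.1405, -0.5004, 1.6832], 'contact_force': [-0.0311, 0.5176, -0.3835], 'opening': -0.0015, 'grasp_force': 0.0, 'qpos': [-0.1555, 0.7318, 0.5176, 1.4125, -0.8122, 1.3892, 0.6808]}
side red 27 [247.3 215.9] [244 211] [251 218]
0 [[247.4 213.7]]
0.2 [[248.4 212.3]]
0.4 [[249.4 211.2]]
1.5 [[253.4 213.6]]
```

Call:
servo_tool(claw=[1,1,1,1,1], travel=[[0.001,0,0.0005],[0.002,0,0.001],[0.003,0,0.0015],[0.004,0,0.002],[0.004,0,0.002]], delta_rot=[[0,0,0],[0,0,0],[0,0,0],[0,0,0],[0,0,0]])

```text
time_s: 55.5
tool_pos: [0.633, 0.0531, 0.0913]
ee_rot: [-3.141, -0.494, 1.68]
contact_force: [0.3, -6.4, 1.6]
opening: 0.001
grasp_force: 3.3
```

Call:
servo_tool(claw=[1,1,1,1,1], travel=[[-0.02,0,-0.01],[-0.06,0,-0.03],[-0.11,0,-0.06],[-0.15,0,-0.09],[-0.15,0,-0.09]], delta_rot=[[0,0,0],[0,0,0],[0,0,0],[0,0,0],[0,0,0]])

```text
time_s: 56.0
tool_pos: [0.6513, -0.1258, 0.0979]
ee_rot: [-3.139, -0.493, 1.673]
contact_force: [-0.5, -0.9, 0.5]
opening: 0.002
grasp_force: 0.0
```

Run:
```python
from h import *
st();redlev()
f=grab_frame('top')
im=f['frame'];hsv=cv2.cvtColor(im,cv2.COLOR_BGR2HSV)
m=cv2.inRange(hsv,(0,130,80),(6,255,255))|cv2.inRange(hsv,(174,130,80),(180,255,255));m[:,:215]=0;m[:,320:]=0;m[:135]=0;m[250:]=0
q=np.argwhere(m);print('red top',len(q),q.mean(0)[::-1] if len(q) else '')
for a in(0,.1,.2,1.5):
    al=a-.22;print(a,proj(f,bw(.042,.016-.034*np.sin(al),.06+.034*np.cos(al))))
m=cv2.inRange(hsv,(20,120,120),(35,255,255));m[:,:150]=0;m[:,240:]=0;m[:110]=0;m[250:]=0
q=np.argwhere(m);print('lip top',len(q),q.mean(0)[::-1])
for th in(1.5,1.6,1.7,1.8):
    u,h=-.166,.0085;y=.08+u*np.cos(th)+h*np.sin(th);z=.056-u*np.sin(th)+h*np.cos(th);print(th,proj(f,bw(0,y,z)))
for n in('offcut_flat','offcut_bar','offcut_channel'):
    r=outline_of('top',n);print(n,[(round(a['score'],2),np.round(a['bbox']).tolist()) for a in r[:1]])
```

```text
{'time_s': 56.0, 'tool_pos': [0.6513, -0.1258, 0.0979], 'ee_rot': [-3.1385, -0.4933, 1.6726], 'contact_force': [-0.5358, -0.884, 0.4582], 'opening': 0.0015, 'grasp_force': 0.0, 'qpos': [0.1193, 0.8656, 0.5484, 1.1511, -0.7856, 1.5875, 0.8076]}
side red 29 [247.4 215.7] [244 211] [251 218]
0 [[247.4 213.7]]
0.2 [[248.4 212.3]]
0.4 [[249.4 211.2]]
1.5 [[253.4 213.6]]
red top 70 [253.42857143 167.45714286]
0 [[254.71970619 168.72854681]]
0.1 [[256.20258269 168.50626227]]
0.2 [[257.70891369 168.31893538]]
1.5 [[272.36148781 169.37490013]]
lip top 336 [203.99107143 179.03869048]
1.5 [[226.74892655 176.53755343]]
1.6 [[218.00863064 177.5401123 ]]
1.7 [[209.46925484 178.72782862]]
1.8 [[201.27100883 180.07972566]]
offcut_flat [(0.5, [177.0, 126.0, 238.0, 239.0])]
offcut_bar [(0.68, [129.0, 254.0, 150.0, 264.0])]
offcut_channel [(0.58, [153.0, 256.0, 171.0, 271.0])]
```

The lever is up against its stop. The cover is at about 1.77 rad. Next I go over and behind the hood.

Run:
```python
from h import *
y=1.686
chain([(.645,-.12,.2,y,.25),(*bw(0,-.12,.265),y,0),(*bw(0,.06,.265),y),(*bw(0,.207,.265),y),(*bw(0,.207,.175),y)])
```

```text
[0.645, -0.12, 0.2, 1.686, 0.25] -> [0.043, -0.008, -0.092] [-0.0, -0.121, 0.001] 
[np.float64(0.6042696026072397), np.float64(-0.0822073741177059), 0.265, 1.686, 0] -> [0.057, -0.037, -0.052] [-0.0, -0.12, -0.0] 
[np.float64(0.5836151986963802), np.float64(0.09660368705885294), 0.265, 1.686] -> [0.18, 0.0, -0.001] [-0.0, 0.0, -0.0] 
[np.float64(0.5667474355025116), np.float64(0.24263272035304267), 0.265, 1.686] -> [0.147, 0.0, 0.0] [-0.0, 0.0, -0.0] 
[np.float64(0.5667474355025116), np.float64(0.24263272035304267), 0.175, 1.686] -> [0.0, 0.0, 0.09] [-0.0, 0.0, -0.0]
```

Call:
servo_tool(claw=[1,1,1,1,1], travel=[[0.01,-0.002,-0.03],[0.02,-0.004,-0.06],[0.043,-0.008,-0.092],[0.043,-0.008,-0.092],[0.043,-0.008,-0.092]], delta_rot=[[0,-0.04,0],[0,-0.08,0],[0,-0.121,0],[0,-0.121,0],[0,-0.121,0]])

```text
time_s: 56.75
tool_pos: [0.6462, -0.1191, 0.2019]
ee_rot: [3.138, -0.249, 1.691]
contact_force: [0.2, -0.5, 0.4]
opening: 0.002
grasp_force: 0.0
```

Call:
servo_tool(claw=[1,1,1,1,1], travel=[[0.02,-0.013,-0.02],[0.04,-0.025,-0.035],[0.057,-0.037,-0.052],[0.057,-0.037,-0.052],[0.057,-0.037,-0.052]], delta_rot=[[0,-0.04,0],[0,-0.08,0],[0,-0.12,0],[0,-0.12,0],[0,-0.12,0]])

```text
time_s: 57.25
tool_pos: [0.6031, -0.0831, 0.263]
ee_rot: [-3.139, 0.002, 1.688]
contact_force: [-0.4, -0.4, -0.6]
opening: -0.001
grasp_force: 0.0
```

Call:
servo_tool(claw=[1,1,1,1,1], travel=[[0,0,0],[0,0,0],[0,0,0],[0,0,0],[0,0,0]], delta_rot=[[0,0,0],[0,0,0],[0,0,0],[0,0,0],[0,0,0]])

```text
time_s: 57.75
tool_pos: [0.6036, -0.0861, 0.264]
ee_rot: [-3.14, 0.004, 1.683]
contact_force: [-0.5, 0.7, 0.1]
opening: 0.002
grasp_force: 0.0
```

Run:
```python
from h import *
st();y=1.686
chain([(*bw(0,.06,.268),y),(*bw(0,.207,.268),y),(*bw(0,.207,.175),y)])
```

```text
{'time_s': 57.75, 'tool_pos': [0.6036, -0.0861, 0.264], 'ee_rot': [-3.1402, 0.0042, 1.6829], 'contact_force': [-0.521, 0.6945, 0.1428], 'opening': 0.002, 'grasp_force': 0.0, 'qpos': [-0.3764, 0.5013, 0.7852, 1.2937, -0.3436, 1.4829, 0.4866]}
[np.float64(0.5836151986963802), np.float64(0.09660368705885294), 0.268, 1.686] -> [0.184, 0.001, -0.005] [-0.001, 0.002, -0.001] 
[np.float64(0.5667474355025116), np.float64(0.24263272035304267), 0.268, 1.686] -> [0.147, -0.001, 0.0] [0.0, 0.0, -0.0] 
[np.float64(0.5667474355025116), np.float64(0.24263272035304267), 0.175, 1.686] -> [-0.0, 0.0, 0.093] [0.0, 0.0, -0.0]
```

Call:
servo_tool(claw=[1,1,1,1,1], travel=[[0.04,0.001,-0.005],[0.09,0.001,-0.005],[0.14,0.001,-0.005],[0.184,0.001,-0.005],[0.184,0.001,-0.005]], delta_rot=[[-0.001,0.002,-0.001],[-0.001,0.002,-0.001],[-0.001,0.002,-0.001],[-0.001,0.002,-0.001],[-0.001,0.002,-0.001]])

```text
time_s: 58.25
tool_pos: [0.5828, 0.1088, 0.2675]
ee_rot: [3.141, -0.007, 1.702]
contact_force: [-0.0, 0.4, 0.1]
opening: -0.001
grasp_force: 0.0
```

Call:
servo_tool(claw=[1,1,1,1,1], travel=[[0.04,-0.001,0],[0.08,-0.001,0],[0.12,-0.001,0],[0.147,-0.001,0],[0.147,-0.001,0]], delta_rot=[[0,0,0],[0,0,0],[0,0,0],[0,0,0],[0,0,0]])

```text
time_s: 58.75
tool_pos: [0.5642, 0.2503, 0.2675]
ee_rot: [-3.141, -0.003, 1.696]
contact_force: [-0.1, 0.9, -0.1]
opening: -0.001
grasp_force: 0.0
```

Call:
servo_tool(claw=[1,1,1,1,1], travel=[[0,0,0.02],[0,0,0.045],[0,0,0.07],[0,0,0.09],[0,0,0.093]], delta_rot=[[0,0,0],[0,0,0],[0,0,0],[0,0,0],[0,0,0]])

```text
time_s: 59.25
tool_pos: [0.5644, 0.2415, 0.1727]
ee_rot: [-3.137, 0.002, 1.684]
contact_force: [0.1, -0.0, -0.3]
opening: -0.002
grasp_force: 0.0
```

Run:
```python
from h import *
s=st()
# path in box (y,z) mm for TCP ; tip rear corner at -11
def C(t,u=-120.,h=60.): return np.array([80+u*np.cos(t)+h*np.sin(t)+11, 56-u*np.sin(t)+h*np.cos(t)])
print(C(1.3),C(1.2))
c=np.array([207.,175.])
seg=[[c+(np.array([C(1.3)[0],175])-c)*k/10 for k in range(1,6)],[c+(np.array([C(1.3)[0],175])-c)*k/10 for k in range(6,11)]]
ths=np.linspace(1.3,0,21)[1:]
for k in range(4): seg.append([C(t) for t in ths[5*k:5*k+5]])
for r in seg:
    print([[float(v) for v in np.round([(p-c)[0]/1000,0,-(p-c)[1]/1000],3)] for p in r]); 
    d=np.round((r[-1]-c)); c=c+d
print(c)
```

```text
{'time_s': 59.25, 'tool_pos': [0.5644, 0.2415, 0.1727], 'ee_rot': [-3.1373, 0.0022, 1.6844], 'contact_force': [0.0655, -0.0063, -0.3273], 'opening': -0.0019, 'grasp_force': 0.0, 'qpos': [-0.8851, 0.5512, 0.7041, 1.4315, -0.3585, 1.2945, -0.0417]}
[116.71363169 187.67691197] [103.43941462 189.58615558]
[[-0.009, 0.0, -0.0], [-0.018, 0.0, -0.0], [-0.027, 0.0, -0.0], [-0.036, 0.0, -0.0], [-0.045, 0.0, -0.0]]
[[-0.009, 0.0, -0.0], [-0.018, 0.0, -0.0], [-0.027, 0.0, -0.0], [-0.036, 0.0, -0.0], [-0.045, 0.0, -0.0]]
[[-0.009, 0.0, -0.014], [-0.018, 0.0, -0.015], [-0.026, 0.0, -0.015], [-0.035, 0.0, -0.015], [-0.044, 0.0, -0.014]]
[[-0.008, 0.0, 0.001], [-0.017, 0.0, 0.003], [-0.025, 0.0, 0.006], [-0.033, 0.0, 0.009], [-0.041, 0.0, 0.013]]
[[-0.008, 0.0, 0.004], [-0.015, 0.0, 0.008], [-0.022, 0.0, 0.013], [-0.029, 0.0, 0.019], [-0.036, 0.0, 0.025]]
[[-0.006, 0.0, 0.006], [-0.011, 0.0, 0.013], [-0.016, 0.0, 0.02], [-0.021, 0.0, 0.027], [-0.025, 0.0, 0.035]]
[-29. 116.]
```

Call:
servo_tool(claw=[1,1,1,1,1], travel=[[-0.009,0,0],[-0.018,0,0],[-0.027,0,0],[-0.036,0,0],[-0.045,0,0]], delta_rot=[[0,0,0],[0,0,0],[0,0,0],[0,0,0],[0,0,0]])

```text
time_s: 59.75
tool_pos: [0.5719, 0.1992, 0.1768]
ee_rot: [3.138, -0.002, 1.687]
contact_force: [0.3, 3.4, 2.2]
opening: -0.0
grasp_force: 1.3
```

Call:
servo_tool(claw=[1,1,1,1,1], travel=[[-0.009,0,0],[-0.018,0,0],[-0.027,0,0],[-0.036,0,0],[-0.045,0,0]], delta_rot=[[0,0,0],[0,0,0],[0,0,0],[0,0,0],[0,0,0]])

```text
time_s: 60.25
tool_pos: [0.5766, 0.1532, 0.1757]
ee_rot: [3.14, 0.0, 1.686]
contact_force: [0.0, 2.5, 3.4]
opening: -0.001
grasp_force: 1.6
```

Call:
servo_tool(claw=[1,1,1,1,1], travel=[[-0.009,0,-0.004],[-0.018,0,-0.008],[-0.026,0,-0.011],[-0.035,0,-0.014],[-0.044,0,-0.014]], delta_rot=[[0,0,0],[0,0,0],[0,0,0],[0,0,0],[0,0,0]])

```text
time_s: 60.75
tool_pos: [0.5817, 0.1093, 0.1899]
ee_rot: [3.14, 0.0, 1.686]
contact_force: [-0.6, 0.7, 0.2]
opening: -0.001
grasp_force: 0.5
```

```bash
cat >> h.py <<'E'
def lipside():
    g=grab_frame('side');im=g['frame'];hsv=cv2.cvtColor(im,cv2.COLOR_BGR2HSV)
    m=cv2.inRange(hsv,(18,90,90),(35,255,255));m[:140]=0;m[260:]=0;m[:,190:];m[:,:190]=0;m[:,325:]=0
    n,l,s,c=cv2.connectedComponentsWithStats(m)
    for k in np.argsort(-s[1:,4])[:2]+1:print('yellow',s[k].tolist(),np.round(c[k],1))
    for th in(0,.3,.6,.9,1.2,1.5):
        u,h=-.166,.0085;y=.08+u*np.cos(th)+h*np.sin(th);z=.056-u*np.sin(th)+h*np.cos(th);print(th,np.round(proj(g,bw(0,y,z)),1))
E
python3 - <<'E'
from h import *
st();lipside()
E
```

```text
{'time_s': 60.75, 'tool_pos': [0.5817, 0.1093, 0.1899], 'ee_rot': [3.1399, 0.0003, 1.6859], 'contact_force': [-0.553, 0.6972, 0.2052], 'opening': -0.0008, 'grasp_force': 0.526, 'qpos': [-0.7115, 0.4921, 0.7383, 1.4812, -0.3364, 1.2966, 0.1734]}
yellow [268, 178, 33, 11, 148] [285.1 182.5]
yellow [230, 170, 8, 5, 26] [233.1 172.2]
0 [[276.  206.3]]
0.3 [[274.9 193.7]]
0.6 [[271.8 184.3]]
0.9 [[266.9 179.1]]
1.2 [[260.3 179.1]]
1.5 [[252.5 184.9]]
```

Call:
servo_tool(claw=[1,1,1,1,1], travel=[[-0.008,0,0.001],[-0.017,0,0.003],[-0.025,0,0.006],[-0.033,0,0.009],[-0.041,0,0.013]], delta_rot=[[0,0,0],[0,0,0],[0,0,0],[0,0,0],[0,0,0]])

```text
time_s: 61.3
tool_pos: [0.5865, 0.0684, 0.1765]
ee_rot: [3.14, 0.001, 1.686]
contact_force: [0.4, 0.5, 2.1]
opening: -0.006
grasp_force: 0.9
```

Call:
servo_tool(claw=[1,1,1,1,1], travel=[[-0.008,0,0.004],[-0.015,0,0.008],[-0.022,0,0.013],[-0.029,0,0.019],[-0.036,0,0.025]], delta_rot=[[0,0,0],[0,0,0],[0,0,0],[0,0,0],[0,0,0]])

```text
time_s: 61.8
tool_pos: [0.5903, 0.0332, 0.1509]
ee_rot: [3.141, 0.0, 1.686]
contact_force: [0.1, -0.0, 0.9]
opening: 0.004
grasp_force: 0.4
```

Call:
servo_tool(claw=[1,1,1,1,1], travel=[[-0.006,0,0.006],[-0.011,0,0.013],[-0.016,0,0.02],[-0.021,0,0.027],[-0.025,0,0.035]], delta_rot=[[0,0,0],[0,0,0],[0,0,0],[0,0,0],[0,0,0]])

```text
time_s: 62.3
tool_pos: [0.5931, 0.0086, 0.1158]
ee_rot: [3.141, -0.0, 1.686]
contact_force: [-2.1, 0.8, 25.5]
opening: -0.002
grasp_force: 16.6
```

Call:
servo_tool(claw=[1,1,1,1,1], travel=[[0,0,0.001],[0,0,0.002],[0,0,0.004],[0,0,0.006],[0,0,0.006]], delta_rot=[[0,0,0],[0,0,0],[0,0,0],[0,0,0],[0,0,0]])

```text
time_s: 62.8
tool_pos: [0.5934, 0.0087, 0.1158]
ee_rot: [3.139, -0.003, 1.686]
contact_force: [-10.2, 1.0, 26.9]
opening: -0.001
grasp_force: 13.8
```

Run:
```python
from h import *
st();lipside()
```

```text
{'time_s': 62.8, 'tool_pos': [0.5934, 0.0087, 0.1158], 'ee_rot': [3.1387, -0.0025, 1.6863], 'contact_force': [-10.1784, 0.9589, 26.9442], 'opening': -0.0009, 'grasp_force': 13.8382, 'qpos': [-0.5274, 0.5619, 0.7185, 1.5775, -0.3978, 1.1502, 0.3942]}
yellow [307, 212, 1, 4, 4] [307.  213.5]
0 [[276.  206.3]]
0.3 [[274.9 193.7]]
0.6 [[271.8 184.3]]
0.9 [[266.9 179.1]]
1.2 [[260.3 179.1]]
1.5 [[252.5 184.9]]
```

Call:
servo_tool(claw=[1,1,1,1,1], travel=[[0,0,-0.02],[0,0,-0.06],[0,0,-0.1],[0,0,-0.13],[0,0,-0.13]], delta_rot=[[0,0,0],[0,0,0],[0,0,0],[0,0,0],[0,0,0]])

```text
time_s: 63.35
tool_pos: [0.5959, 0.0083, 0.2452]
ee_rot: [3.131, 0.001, 1.687]
contact_force: [1.1, -0.7, 0.9]
opening: -0.002
grasp_force: 0.0
```

Call:
servo_tool(claw=[1,1,1,1,1], travel=[[-0.02,-0.15,0],[-0.02,-0.15,0],[-0.02,-0.15,0],[-0.02,-0.15,0],[-0.02,-0.15,0]], delta_rot=[[0,0,0],[0,0,0],[0,0,0],[0,0,0],[0,0,0]])

```text
time_s: 63.85
tool_pos: [0.4448, -0.0276, 0.2394]
ee_rot: [3.141, -0.003, 1.686]
contact_force: [0.7, 0.3, 0.8]
opening: -0.004
grasp_force: 0.0
```

Call:
servo_tool(claw=[1,1,1,1,1], travel=[[0,0,0],[0,0,0],[0,0,0],[0,0,0],[0,0,0]], delta_rot=[[0,0,0],[0,0,0],[0,0,0],[0,0,0],[0,0,0]])

```text
time_s: 64.35
tool_pos: [0.4468, -0.0282, 0.2402]
ee_rot: [3.141, 0.001, 1.686]
contact_force: [-0.0, 0.2, -0.7]
opening: -0.001
grasp_force: 0.0
```

Run:
```python
from fit import *
st();lipside();redlev()
f=grab_frame('top');im=f['frame'];hsv=cv2.cvtColor(im,cv2.COLOR_BGR2HSV)
m=cv2.inRange(hsv,(12,90,90),(35,255,255));m[:, :295]=0;m[:,325:]=0;m[:130]=0;m[250:]=0
pts=np.argwhere(m)[:,::-1];w=np.array([onz(f,q,.067) for q in pts]);print('lip',w.mean(0) if len(w) else '',len(w))
m=cv2.inRange(hsv,(0,40,80),(8,255,255))|cv2.inRange(hsv,(172,40,80),(180,255,255));m[:,:225]=0;m[:,300:]=0;m[:145]=0;m[235:]=0
q=np.argwhere(m);print('red top',len(q),q.mean(0)[::-1] if len(q) else '')
for n in('offcut_flat','offcut_bar','offcut_channel','blade','paste_tin','tape_measure','grinder'):
    r=outline_of('top',n);print(n,[(round(a['score'],2),np.round(a['bbox']).tolist()) for a in r[:2]])
r=outline_of('top','blade')[0];print(top_rect(f,r['region'],.014))
```

```text
{'time_s': 64.35, 'tool_pos': [0.4468, -0.0282, 0.2402], 'ee_rot': [3.1407, 0.0009, 1.6861], 'contact_force': [-0.0141, 0.2479, -0.7087], 'opening': -0.001, 'grasp_force': 0.0, 'qpos': [-0.7339, 0.108, 0.8359, 1.7784, -0.0826, 1.2905, 0.2372]}
yellow [307, 212, 1, 3, 3] [307. 213.]
0 [[276.  206.3]]
0.3 [[274.9 193.7]]
0.6 [[271.8 184.3]]
0.9 [[266.9 179.1]]
1.2 [[260.3 179.1]]
1.5 [[252.5 184.9]]
side red 36 [247.3 214.1] [244 211] [251 218]
0 [[247.4 213.7]]
0.2 [[248.4 212.3]]
0.4 [[249.4 211.2]]
1.5 [[253.4 213.6]]
lip [ 0.65676978 -0.04655244  0.067     ] 110
red top 30 [254.43333333 168.43333333]
offcut_flat [(0.75, [103.0, 249.0, 127.0, 260.0])]
offcut_bar [(0.54, [130.0, 257.0, 149.0, 265.0])]
offcut_channel [(0.57, [154.0, 255.0, 170.0, 272.0]), (0.5, [86.0, 218.0, 184.0, 300.0])]
blade [(0.46, [403.0, 228.0, 416.0, 240.0])]
paste_tin [(0.67, [365.0, 134.0, 403.0, 163.0]), (0.63, [71.0, 128.0, 172.0, 197.0])]
tape_measure [(0.82, [272.0, 274.0, 289.0, 300.0]), (0.67, [364.0, 135.0, 401.0, 165.0])]
grinder [(0.92, [69.0, 126.0, 174.0, 199.0]), (0.33, [402.0, 207.0, 461.0, 272.0])]
((492.9447937011719, -305.1643371582031), (31.543886184692383, 24.449073791503906), 87.18307495117188)
```

The cover is shut flush with its starting lip line and the lever is up. The arm hides the blade, so I move aside and check it.

Call:
servo_tool(claw=[1,1,1,1,1], travel=[[0.2,0,-0.01],[0.2,0,-0.01],[0.2,0,-0.01],[0.2,0,-0.01],[0.2,0,-0.01]], delta_rot=[[0,0,0],[0,0,0],[0,0,0],[0,0,0],[0,0,0]])

```text
time_s: 65.4
tool_pos: [0.4212, 0.1798, 0.2501]
ee_rot: [3.141, -0.004, 1.701]
contact_force: [-0.2, 0.5, -0.9]
opening: -0.005
grasp_force: 0.0
```

Call:
servo_tool(claw=[1,1,1,1,1], travel=[[0.2,0,0],[0.2,0,0],[0.2,0,0],[0.2,0,0],[0.2,0,0]], delta_rot=[[0,0,0],[0,0,0],[0,0,0],[0,0,0],[0,0,0]])

```text
time_s: 65.9
tool_pos: [0.3958, 0.3784, 0.2487]
ee_rot: [-3.14, -0.003, 1.7]
contact_force: [-0.8, 0.5, 0.3]
opening: 0.003
grasp_force: 0.0
```

Run:
```python
from fit import *
st()
f=grab_frame('top');im=f['frame'];hsv=cv2.cvtColor(im,cv2.COLOR_BGR2HSV)
m=cv2.inRange(hsv,(5,150,120),(18,255,255));m[:, :330]=0
n,l,sx,cc=cv2.connectedComponentsWithStats(m);k=1+np.argmax(sx[1:,4]);print('handle',sx[k],top_rect(f,l==k,.018))
r=outline_of('top','blade')
for a in r[:1]:print(a['score'],a['bbox'],top_rect(f,a['region'],.014))
r=outline_of('top','mat')[0];print('mat',r['bbox'])
m=cv2.inRange(hsv,(12,90,90),(35,255,255));m[:, :295]=0;m[:,325:]=0;m[:130]=0;m[250:]=0
pts=np.argwhere(m)[:,::-1];w=np.array([onz(f,q,.067) for q in pts]);print('lip',w.mean(0) if len(w) else '',len(w))
r=outline_of('top','offcut_flat');print([(a['score'],a['bbox']) for a in r[:1]])
```

```text
{'time_s': 65.9, 'tool_pos': [0.3958, 0.3784, 0.2487], 'ee_rot': [-3.1404, -0.0033, 1.7004], 'contact_force': [-0.8363, 0.4925, 0.2857], 'opening': 0.0026, 'grasp_force': 0.0, 'qpos': [-1.1896, 0.3183, 0.5303, 1.5033, -0.166, 1.3634, -0.5176]}
handle [376 225  42  14 476] ((495.3931579589844, -272.4180908203125), (98.95808410644531, 27.968782424926758), 86.97850799560547)
0.89 [341.3, 224.9, 414.9, 240.1] ((496.77777099609375, -230.33840942382812), (181.3403778076172, 23.218347549438477), 86.7650146484375)
mat [324.6, 207.6, 457.1, 283.1]
lip [ 0.60016481 -0.05331463  0.067     ] 243
[(0.77, [104.8, 248.3, 125.2, 260.3])]
```

The blade was knocked about 35 mm aside but still lies wholly on the mat. Its tip is 29 mm from the mat's end edge and 25 mm from its side edge. I hand in.

```bash
python3 -c "
from station import hand_in
print(hand_in())"
```

```text
the job is handed in; nothing more can be done
None
```

The trip test is done and handed in: the three offcuts are in the bin, the cover was levered open, the button pressed, the lever lifted back up after two failed tries, the cover shut, and the blade is on its mat (it was knocked about 35 mm along it but is still fully on it).

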